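Try the shelf-clamp hand screws in the gauge nut

TASK

Try the two hand screws, one at a time, in the gauge nut: set the tip in the mouth, take the screw by its wing and turn it clockwise until its collar sits on the nut, or until it binds part-way, and never force one that binds. Unscrew each after its trial and put it in its bin before you try the other: a screw that runs freely all the way goes in the blue bin, one that binds in the red bin. Leave everything else on the counter where it is.

Things in the scene. Friction and masses are not known exactly. Their poses are not given: they have to be found in the camera images.
- screw_a: hand screw, 138 mm long, 0.1-0.16 kg, lies with its wing towards the robot, tip away. Origin on its axis at the tip-side face of its hexagon collar (30 mm over flats), 15 mm above the counter; +x runs to the tip, -x to the wing, z is square to the wing's broad faces (up when lying). The two screws look alike; one of them, either, has flash in its thread and binds.
- screw_b: hand screw, 138 mm long, 0.1-0.16 kg, lies with its wing towards the robot, tip away. Origin on its axis at the tip-side face of its hexagon collar (30 mm over flats), 15 mm above the counter; +x runs to the tip, -x to the wing, z is square to the wing's broad faces (up when lying). The two screws look alike; one of them, either, has flash in its thread and binds.
- stem_a (a point): the middle of this screw's round white stem, 18 mm thick, 33 mm from the origin along -x. The collar covers x = 0 to -8 mm, the stem -8 to -58, the wing's skirt (30 thick along z, 58 wide along y) -58 to -66. Beyond the collar on +x: steel thread 24 mm thick from 0 to 19 mm, then a tapered pilot tip 15 mm thick, ending at 42.
- stem_b (a point): the middle of this screw's round white stem, 18 mm thick, 33 mm from the origin along -x. The collar covers x = 0 to -8 mm, the stem -8 to -58, the wing's skirt (30 thick along z, 58 wide along y) -58 to -66. Beyond the collar on +x: steel thread 24 mm thick from 0 to 19 mm, then a tapered pilot tip 15 mm thick, ending at 42.
- wing_a (a point): the middle of this screw's wing, 81 mm from the origin along -x: a bar 20 mm thick (along the screw's z), 58 wide (along its y), from x = -66 to its end at -96, there to be gripped by its broad faces with the fingers along the axis
- wing_b (a point): the middle of this screw's wing, 81 mm from the origin along -x: a bar 20 mm thick (along the screw's z), 58 wide (along its y), from x = -66 to its end at -96, there to be gripped by its broad faces with the fingers along the axis
- gauge_nut: brass hexagon gauge nut, 58 mm over flats, 46 deep, on a fixed grey stand (base 130 x 96 x 12 mm). Origin at the centre of its mouth, 95 mm above the counter; +z is its axis out of the mouth, leaning 30 degrees from upright towards the robot, x points up the slope away from the robot, y is level. Bore 26 mm; 18 mm between its thread crests.
- start (a point): on the nut's axis 8 mm out of the mouth: where a screw's origin comes to rest (to 2 mm) when it is put straight in with its wing level (screw y along nut y or against it). Let go there, or part-way turned, it stays, drooping up to 9 degrees and rolled up to 15. Right-hand thread, two starts, 22 mm lead (3.5 mm per rad); clockwise seen from the wing it catches within 0.5 rad.
- seat (a point): the mouth's centre, where a screw's origin is once its collar sits on the nut: from the start a free screw gets there in about 2.3 rad with under 0.1 N m, a binding one stops hard (over 0.3 N m) after about 1.4 rad, collar about 3 mm off the nut. To come out a screw must be turned back by as much, then drawn out along the nut's z.
- bin_blue: fixed blue open bin for good screws, 190 (x) x 140 (y) x 60 mm high, walls and floor 4 mm; origin under its centre
- bin_red: fixed red open bin for binding screws, same size as the blue one; origin under its centre
- clamp: bystander: chrome shelf clamp, 60 x 36 x 34 mm high, origin under its middle
- cups: bystander: nested paper cups, 85 mm wide, 135 high, origin underneath
- jar: bystander: clear jar with green cap, 84 mm wide, 110 high, origin underneath
- ribbon: bystander: reel of red ribbon, 88 mm wide, 26 high, lying flat, origin underneath
- screwdriver: bystander: screwdriver 180 mm long, lying, origin underneath
- shelf_end: bystander: green offcut of shelf panel, 50 x 100 x 12 mm, origin underneath
There are look-alikes about, which are no part of the job. Leave any yellow look-alike of the screw_a alone.

How it is judged:
On the way, in this order (a step that is already met when the one before it is completed fails the run):
1. the first screw is tried: turned into the gauge nut until its collar sits on the nut (free) or until it binds part-way (((z of screw_a in the frame of gauge_nut between -0.004 and 0.0016 m and x of screw_a in the frame of gauge_nut between -0.005 and 0.005 m and y of screw_a in the frame of gauge_nut between -0.005 and 0.005 m and angle between the x axis of screw_a and the z axis of gauge_nut, either way round below 0.15 rad) or (z of screw_b in the frame of gauge_nut between -0.004 and 0.0046 m and x of screw_b in the frame of gauge_nut between -0.005 and 0.005 m and y of screw_b in the frame of gauge_nut between -0.005 and 0.005 m and angle between the x axis of screw_b and the z axis of gauge_nut, either way round below 0.15 rad))), for 0.1 s.
2. with the first screw in its bin, the other one is tried in the same way ((((z of screw_a in the frame of gauge_nut between -0.004 and 0.0016 m and x of screw_a in the frame of gauge_nut between -0.005 and 0.005 m and y of screw_a in the frame of gauge_nut between -0.005 and 0.005 m and angle between the x axis of screw_a and the z axis of gauge_nut, either way round below 0.15 rad) and (x of screw_b in the frame of bin_red between -0.09 and 0.09 m and y of screw_b in the frame of bin_red between -0.066 and 0.066 m and z of screw_b in the frame of bin_red between 0 and 0.055 m)) or ((z of screw_b in the frame of gauge_nut between -0.004 and 0.0046 m and x of screw_b in the frame of gauge_nut between -0.005 and 0.005 m and y of screw_b in the frame of gauge_nut between -0.005 and 0.005 m and angle between the x axis of screw_b and the z axis of gauge_nut, either way round below 0.15 rad) and (x of screw_a in the frame of bin_blue between -0.09 and 0.09 m and y of screw_a in the frame of bin_blue between -0.066 and 0.066 m and z of screw_a in the frame of bin_blue between 0 and 0.055 m)))), for 0.1 s.
At the end, for the whole second after the job is handed in: The free-running screw lies at rest in the blue bin and the binding one at rest in the red bin: collar between the bin's walls and lower than 55 mm above the bin's underside (x of screw_a in the frame of bin_blue between -0.09 and 0.09 m and y of screw_a in the frame of bin_blue between -0.066 and 0.066 m and z of screw_a in the frame of bin_blue between 0 and 0.055 m and x of screw_b in the frame of bin_red between -0.09 and 0.09 m and y of screw_b in the frame of bin_red between -0.066 and 0.066 m and z of screw_b in the frame of bin_red between 0 and 0.055 m and linear speed of each of screw_a, screw_b below 0.02 m/s); the robot touches nothing.
It fails at once if any of the six bystanders is shifted by more than 40 mm (distance of any of clamp, cups, jar, ribbon, screwdriver, shelf_end from where it was at the start of the episode above 0.04 m).
It fails at once if the binding screw is forced past its tight spot (collar closer than 1.6 mm to the nut) (z of screw_b in the frame of gauge_nut between -0.004 and 0.0016 m and x of screw_b in the frame of gauge_nut between -0.005 and 0.005 m and y of screw_b in the frame of gauge_nut between -0.005 and 0.005 m and angle between the x axis of screw_b and the z axis of gauge_nut, either way round below 0.15 rad).
It also fails if it takes over 72 s, if anything falls off the work surface, if the arm or the gripper's body presses on something with over 40 N, if the wrist force passes 120 N, or if a joint passes its speed limit or range.

ROBOT

A 6-joint arm with a two-finger parallel gripper is mounted at the origin on the work surface. World frame = base frame: x ahead of the robot, y to its left, z up, the work surface at z = 0. Lengths are in m, angles in rad, forces in N, time in s.
With the tool pointing down it reaches from about 0.35 to 0.775 m from the base axis. Payload 7.3 kg.
Tool frame: the origin (TCP) lies midway between the tips of the shut fingers; the grasp point (between the pads) lies 19 mm behind it (robot.tcp_to_grasp is the distance from the TCP to the grasp point, in m); z points along the fingers, y is the line along which they close (so a half turn about z gives the same grasp; the last joint's range is limited). The gripper opens to 92 mm and grips with 3 to 60 N. Pads are 19 mm wide; open, the fingers measure 130 mm over their backs; the gripper's body (75 mm by 190 mm) begins 47 mm behind the grasp point.
Start: joints at [-1.259, 0.342, 1.524, -0, 1.275, -0.146], TCP at [0.232, -0.471, 0.227] pointing down, gripper open.
Joint ranges: [-2.53, 2.53], [-0.77, 2.02], [0.04, 2.7], [-1, 4.14], [0.28, 2.66], [-3.11, 3.11]. Speed limits (rad/s): [2.57, 2.57, 3.14, 3.14, 3.14, 3.14].

INTERFACE

Orientations are given as [roll, pitch, yaw] about the fixed x, y, z axes, in that order (R = Rz(yaw) Ry(pitch) Rx(roll)).
In Python, from cell import readout, cams, ticket, robot gives the robot as it stands. The module is installed in compiled form; this text tells all that it offers.
- The arm moves only by the tool jog_arm, never from a script. Its argument "plan" is a list of rows, each a list of 5 numbers: the shift along the world's x, y, z each as a share of 0.08 m, from -1 to 1, then the turn about the world's z as a share of 90 degrees, from -1 to 1, then the opening, from -1 (shut) to 1 (fully open). A call has 1 to 12 rows; each row is the pose to reach, as a shift and turn from the pose commanded when the call began; what a row does not reach only later rows make up. A row lasts 1/10 s, in which the tool goes at most 50 mm and 8.59 degrees, less where a joint would pass 70% of its speed; a pose out of reach is approached as far as the arm can. A call with a number of a shift or a turn outside -1 to 1 is refused whole. A call with a gripper value outside its range is refused whole. The fingers move at their own pace and stop on an object; "squeeze" is the grip in N (left out, the last holds). Time passes only in rows, so rows that repeat a pose let the fingers close. It gives the time, the measured TCP pose, the force, the opening and the grip force at its end, in the units of the state.
- readout.observe(): the state, without advancing time (a new reading comes with each control period).
- cams.read_camera(name): name is "scene" or "side" or "wrist"; returns the picture (420x560x3 uint8, blue, green, red); there is no depth.
- cams.calibration(name): a dict with "K" (3x3 intrinsics, pixels), "k1" (the pictures are not rectified: a ray, as slopes to the right and down, at radius r is drawn at 1 + k1 r^2 times it, then the intrinsics apply), "world_from_camera" (4x4, takes a point from camera to world coordinates). Camera axes: x right, y down, z forward; pixel columns grow to the right and rows downward; lengths in m; the calibration is good to about 2 mm. A picture is of the moment at which its call begins: read the wrist's pose just before it. calibration takes no time and is no camera call; for the wrist camera it gives the pose at the moment of the call.
- ticket.hand_in(): hands the job in; it is judged then, once.
The state is a dict: "time": time; "qpos": joint angles; "qvel": joint speeds; "joint_efforts": joint torques, N m; "tool_pos": TCP position; "tool_rot": TCP orientation; "contact_force": force on the tool from outside, world axes, zero at the start; "torque": the same for the moment, N m; "opening": finger opening in m; "grip_force": force on a finger pad.
Only numpy, scipy, OpenCV 4.12 (cv2) and the standard library are available. Lean on these libraries where they do the work, as an engineer would, in place of code of your own. Each camera call takes 0.05 s, during which the arm holds its last target. There are 200 camera calls.

## Working session

There is one attempt and no reset: what is moved stays moved. The work goes in short steps, Python scripts to look and compute and a tool call to move; the robot and the scene stay as the last step left them, time stands still between calls to the robot, and variables do not carry over. Pictures are saved under pics/ and viewed, at most 10 in all, crops included, and the job is handed in when it is done.

Besides the shell and the picture viewer there is one more tool, called in YAML: its name, and indented under it one key for each argument. jog_arm: Moves the arm, as the interface text tells. Shift numbers are shares of 0.08 m and turn numbers shares of 90 degrees, none past 1 either way. Its arguments: {"type":"object","properties":{"plan":{"type":"array"},"squeeze":{"type":"number"}},"required":["plan"]}

```bash
mkdir -p pics; cat > h.py <<'E'
import numpy as np, cv2
from cell import readout, cams, ticket, robot
def shot(n,f):
    im=cams.read_camera(n); cv2.imwrite('pics/'+f,im); return im
def cal(n):
    c=cams.calibration(n); return np.array(c['K'],float),float(c['k1']),np.array(c['world_from_camera'],float)
def ray(n,u,v):
    K,k1,T=cal(n); q=cv2.undistortPoints(np.array([[[u,v]]],float),K,np.array([k1,0,0,0.]))[0,0]
    d=T[:3,:3]@[q[0],q[1],1]; return T[:3,3],d/np.linalg.norm(d)
def onz(n,u,v,z):
    o,d=ray(n,u,v); return o+d*(z-o[2])/d[2]
def proj(n,p):
    K,k1,T=cal(n); p=np.atleast_2d(p); c=(p-T[:3,3])@T[:3,:3]
    return cv2.projectPoints(c,np.zeros(3),np.zeros(3),K,np.array([k1,0,0,0.]))[0].reshape(-1,2)
def tri(a,ua,b,ub):
    o1,d1=ray(a,*ua);o2,d2=ray(b,*ub)
    s=np.linalg.lstsq(np.c_[d1,-d2],o2-o1,rcond=None)[0]
    p,q=o1+s[0]*d1,o2+s[1]*d2; return (p+q)/2,np.linalg.norm(p-q)
E
python3 - <<'E'
from h import *
s=readout.observe(); print({k:np.round(v,3).tolist() for k,v in s.items()})
for n in ('scene','side','wrist'):
    shot(n,n+'0.png'); K,k1,T=cal(n); print(n,K[0,0],k1,T.round(3).tolist())
E
```

```text
{'time': 0.0, 'qpos': [-1.259, 0.343, 1.525, -0.0, 1.275, -0.146], 'qvel': [0.0, 0.001, 0.002, 0.001, 0.001, 0.0], 'joint_efforts': [0.003, -43.124, -24.422, 0.072, 0.056, -0.0], 'tool_pos': [0.232, -0.471, 0.226], 'tool_rot': [-3.14, -0.0, 0.458], 'contact_force': [-0.131, -0.443, -0.166], 'torque': [-0.031, -0.002, -0.001], 'grip_force': 0.0, 'opening': 0.092}
scene 503.67587369277794 -0.032231390928825765 [[-0.858, 0.295, -0.42, 1.041], [0.513, 0.458, -0.726, 0.93], [-0.022, -0.839, -0.544, 0.803], [0.0, 0.0, 0.0, 1.0]]
side 393.7919875183345 -0.008807090234189489 [[-0.952, -0.188, 0.242, 0.271], [-0.306, 0.62, -0.722, 0.778], [-0.014, -0.762, -0.648, 0.785], [0.0, 0.0, 0.0, 1.0]]
wrist 346.0621262259408 -0.06758167575564707 [[0.443, -0.857, -0.264, 0.303], [-0.897, -0.423, -0.129, -0.436], [-0.001, 0.294, -0.956, 0.383], [0.0, 0.0, 0.0, 1.0]]
```

View pics/scene0.png

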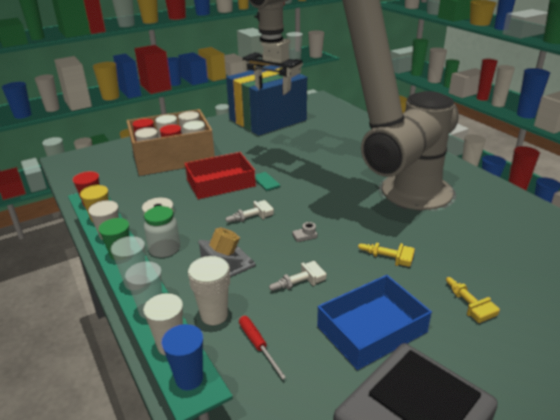

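View pics/side0.png

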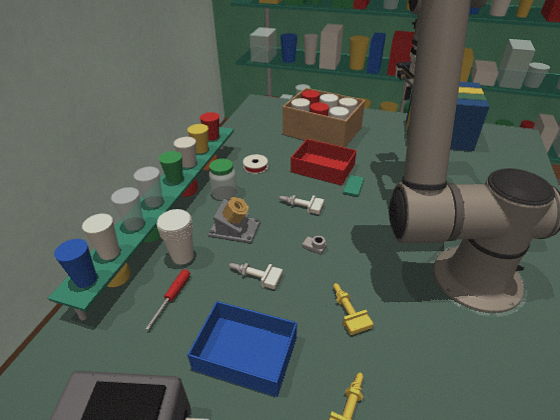

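Candidates for the screw: white at scene (250,212) and (300,277) – these match; yellow look-alikes at (388,252) and (470,298) – to be left. Nut at scene (224,243)/side (235,215), red bin (220,175), blue bin (373,320); cups (210,290), jar (160,230) and clamp (306,231) flank the nut. One close composite crop to check and measure.

```bash
python3 - <<'E'
from h import *
a=cv2.imread('pics/scene0.png')[195:295,190:340]; b=cv2.imread('pics/side0.png')[185:290,200:340]
f=lambda i,s:cv2.resize(i,None,fx=s,fy=s,interpolation=cv2.INTER_CUBIC)
A=f(a,4);B=f(b,4) 
print(A.shape,B.shape)
c=np.zeros((600,800,3),np.uint8)
# left scene x3 ... use 2 rows: scale 2.9
A=f(a,2.95);B=f(b,2.8)
cv2.imwrite('pics/c1.png',f(a,5)); cv2.imwrite('pics/c2.png',f(b,5))
E
```

```text
(400, 600, 3) (420, 560, 3)
```

View pics/c1.png

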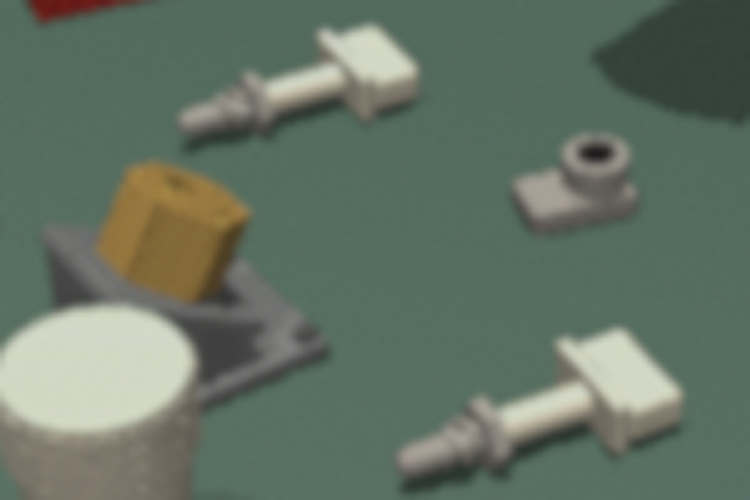

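View pics/c2.png

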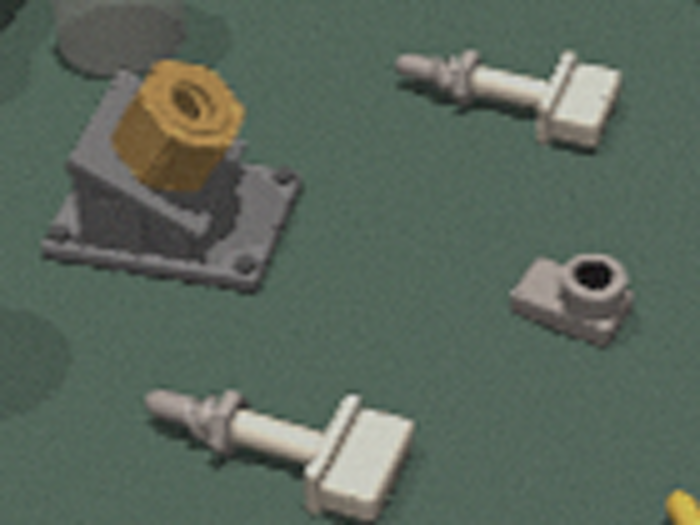

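```bash
cat > fit.py <<'E'
from h import *
from scipy.optimize import least_squares
S=lambda u,v:((u+.5)/5-.5+190,(v+.5)/5-.5+195)
D=lambda u,v:((u+.5)/5-.5+200,(v+.5)/5-.5+185)
def fit(pts,z,p0):
    f=lambda p:np.concatenate([proj(n,[p[0]+np.cos(p[2])*m[0]-np.sin(p[2])*m[1],p[1]+np.sin(p[2])*m[0]+np.cos(p[2])*m[1],z+m[2]])[0]-uv for n,uv,m in pts])
    r=least_squares(f,p0,loss='soft_l1'); print(r.x.round(4),np.degrees(r.x[2]).round(1),f(r.x).round(1)); return r.x
t=(.042,0,0);a=(-.096,-.029,.01);b=(-.096,.029,.01)
if __name__=='__main__':
    p=onz('side',*D(460,78),.015);print(p);fit([('scene',S(181,124),t),('scene',S(375,25),a),('scene',S(418,75),b),('side',D(397,66),t),('side',D(620,69),a),('side',D(603,132),b)],.015,[p[0],p[1],0])
    p=onz('side',*D(225,415),.015);print(p);fit([('scene',S(400,464),t),('scene',S(625,328),a),('scene',S(682,395),b),('side',D(150,402),t),('side',D(413,418),a),('side',D(381,492),b)],.015,[p[0],p[1],0])
    print('nut',tri('scene',S(184,184),'side',D(193,101)))
    for q in((45,243),(255,279),(298,179)): print('base',onz('side',*D(*q),.012).round(4))
    print('base sc',onz('scene',*S(327,343),.012).round(4))
    for n,qs in(('side',[(212,304),(192,348),(277,382),(297,322)]),('scene',[(387,280),(430,314),(362,357),(318,319)])):
        print('blue',[onz(n,*q,.06).round(3).tolist() for q in qs])
    for n,qs in(('side',[(303,142),(291,163),(345,175),(356,151)]),('scene',[(237,156),(254,176),(197,186),(187,166)])):
        print('red',[onz(n,*q,.06).round(3).tolist() for q in qs])
    print('cups',onz('side',176,218,.135), 'jar',onz('side',222,168,.11),'clamp',onz('side',315,245,.01))
E
python3 fit.py
```

```text
[ 0.53617603 -0.15066359  0.015     ]
[ 0.5361 -0.1496 -0.0479] -2.7 [-0.1  0.7  0.1 -0.3  0.8 -1.1 -0.  -0.2  0.3  0.5 -1.5 -0.8]
[0.57426567 0.15414335 0.015     ]
[ 0.5739  0.1589 -0.0557] -3.2 [-0.1  0.3 -0.6 -0.9  0.7 -1.  -0.1 -0.3  0.5 -0.1 -1.4  1.9]
nut (array([0.64571657, 0.00595723, 0.09489502]), np.float64(0.003023034714000232))
base [0.7224 0.0601 0.012 ]
base [0.5965 0.0524 0.012 ]
base [ 0.6022 -0.0343  0.012 ]
base sc [0.5991 0.0563 0.012 ]
blue [[0.587, 0.313, 0.06], [0.579, 0.425, 0.06], [0.393, 0.44, 0.06], [0.392, 0.302, 0.06]]
blue [[0.407, 0.318, 0.06], [0.403, 0.446, 0.06], [0.591, 0.459, 0.06], [0.604, 0.335, 0.06]]
red [[0.576, -0.431, 0.06], [0.578, -0.287, 0.06], [0.394, -0.269, 0.06], [0.384, -0.424, 0.06]]
red [[0.409, -0.406, 0.06], [0.427, -0.258, 0.06], [0.597, -0.297, 0.06], [0.573, -0.431, 0.06]]
cups [0.75399085 0.1474938  0.135     ] jar [ 0.75217039 -0.12640534  0.11      ] clamp [0.42018515 0.0153377  0.01      ]
```

jog_arm:
  plan:
    - [1, 1, 0, -0.322, 1]
    - [1, 1, 0, -0.322, 1]
    - [1, 1, 0, -0.322, 1]
    - [1, 1, 0, -0.322, 1]
  squeeze: 3

```text
time: 0.55
tool_pos: [0.3138, -0.3886, 0.2266]
tool_rot: [-3.141, -0.0, -0.05]
contact_force: [-0.5, -0.1, -0.1]
opening: 0.0917
grip_force: 0.0
```

jog_arm:
  plan:
    - [1, 1, -0.5, 0, 1]
    - [1, 1, -0.5, 0, 1]
    - [1, 1, -0.5, 0, 1]
    - [1, 1, -0.5, 0, 1]

```text
time: 0.95
tool_pos: [0.3929, -0.3085, 0.1854]
tool_rot: [-3.139, 0.002, -0.044]
contact_force: [0.3, -0.4, 0.5]
opening: 0.0919
grip_force: 0.0
```

jog_arm:
  plan:
    - [0.79, 1, -0.5, 0, 1]
    - [0.79, 1, -0.5, 0, 1]
    - [0.79, 1, -0.5, 0, 1]
    - [0.79, 1, -0.5, 0, 1]

```text
time: 1.35
tool_pos: [0.4553, -0.2306, 0.1464]
tool_rot: [-3.141, 0.001, -0.046]
contact_force: [-0.5, -0.2, 0.0]
opening: 0.092
grip_force: 0.0
```

jog_arm:
  plan:
    - [0, 1, 0, 0, 1]
    - [0, 1, 0, 0, 1]
    - [0, 1, 0, 0, 1]
    - [0, 1, 0, 0, 1]

```text
time: 1.75
tool_pos: [0.4554, -0.1526, 0.1477]
tool_rot: [3.14, -0.002, -0.048]
contact_force: [-0.5, -0.5, 0.3]
opening: 0.0918
grip_force: 0.0
```

jog_arm:
  plan:
    - [0, 0.08, -0.6, 0, 1]
    - [0, 0.08, -1, 0, 1]
    - [0, 0.08, -1, 0, 1]

```text
time: 2.05
tool_pos: [0.4528, -0.1454, 0.0638]
tool_rot: [-3.139, 0.006, -0.05]
contact_force: [0.3, 1.0, 0.2]
opening: 0.0915
grip_force: 0.0
```

jog_arm:
  plan:
    - [0, 0, -0.6, 0, 1]
    - [0, 0, -0.77, 0, 1]
    - [0, 0, -0.77, 0, 1]
    - [0, 0, -0.77, 0, -1]
    - [0, 0, -0.77, 0, -1]
    - [0, 0, -0.77, 0, -1]
    - [0, 0, -0.77, 0, -1]
    - [0, 0, -0.77, 0, -1]
  squeeze: 5

```text
time: 2.85
tool_pos: [0.4556, -0.1448, 0.0058]
tool_rot: [3.141, -0.001, -0.048]
contact_force: [-1.1, -0.8, 3.6]
opening: 0.0582
grip_force: 5.0
```

Gripped at 58 mm (wing edges), as planned. Lift lightly and see whether the screw swings tip-down.

jog_arm:
  plan:
    - [0, 0, 0.5, 0, -1]
    - [0, 0, 1, 0, -1]
    - [0, 0, 1, 0, -1]
  squeeze: 3

```text
time: 3.15
tool_pos: [0.4578, -0.1457, 0.0896]
tool_rot: [3.138, -0.008, -0.048]
contact_force: [-2.5, 0.3, 2.2]
opening: 0.0582
grip_force: 3.0
```

jog_arm:
  plan:
    - [0, 0, 0.5, 0, -1]
    - [0, 0, 1, 0, -1]
    - [0, 0, 1, 0, -1]
    - [0, 0, 1, 0, -1]

```text
time: 3.55
tool_pos: [0.4553, -0.1445, 0.1653]
tool_rot: [3.141, -0.001, -0.048]
contact_force: [-0.8, -0.2, -2.1]
opening: 0.0578
grip_force: 3.0
```

```bash
python3 - <<'E'
from h import *
a=shot('scene','s1.png'); b=shot('side','d1.png')
p=readout.observe()['tool_pos']; 
out=[]
for n,i in(('scene',a),('side',b)):
    u,v=proj(n,p)[0].astype(int); u0,v0=max(u-70,0),max(v-60,0); print(n,u0,v0,u,v)
    out.append(cv2.resize(i[v0:v0+130,u0:u0+130],(400,400),interpolation=cv2.INTER_CUBIC))
cv2.imwrite('pics/c3.png',np.hstack(out))
E
```

```text
scene 193 102 263 162
side 249 105 319 165
```

View pics/c3.png

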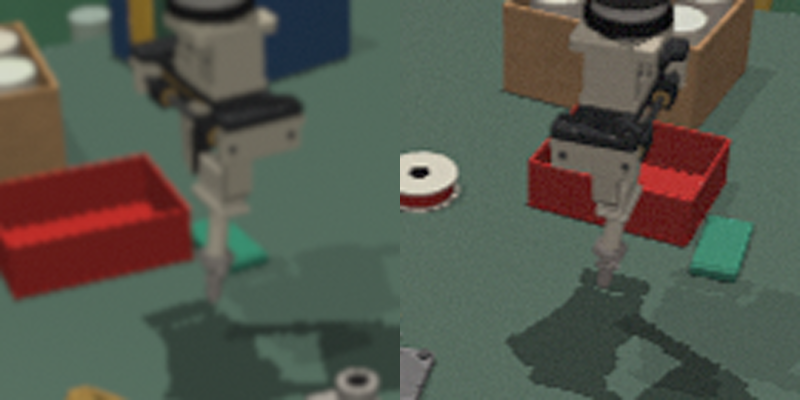

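```bash
python3 - <<'E'
from h import *
from fit import S,D
s=readout.observe();print(s['time'],s['tool_pos'],s['tool_rot'])
print('tip',tri('scene',(262.9,199.5),'side',(315.6,197.6)))
print('hex', tri('scene',S(190,188),'side',D(192,100)))
# model overlay for nut hex: mouth vertices for yaw & flat orientation
c=np.array([.6457,.006,.095])
for y in (0,.063):
  R=np.array([[np.cos(y),-np.sin(y),0],[np.sin(y),np.cos(y),0],[0,0,1]])
  X=R@[.866,0,.5];Y=R@[0,1,0]
  for o in (0,30):
    P=[c+.0335*(np.cos(a)*X+np.sin(a)*Y) for a in np.radians(np.arange(0,360,60)+o)]
    print(y,o,((proj('side',P)-[200,185])*5+2).round(0).tolist(),((proj('scene',P)-[190,195])*5+2).round(0).tolist())
E
```

```text
3.65 [ 0.45435252 -0.14404887  0.16374106] [-3.14054133e+00  2.53894287e-03 -4.78850592e-02]
tip (array([ 0.45960732, -0.14684468,  0.04546664]), np.float64(0.00027321566600990705))
hex (array([0.64492885, 0.00942361, 0.09623926]), np.float64(0.0005012033111874935))
0 0 [[142.0, 65.0], [147.0, 114.0], [199.0, 147.0], [244.0, 131.0], [237.0, 83.0], [188.0, 51.0]] [[128.0, 177.0], [184.0, 212.0], [240.0, 221.0], [241.0, 196.0], [187.0, 163.0], [131.0, 153.0]]
0 30 [[137.0, 88.0], [170.0, 135.0], [226.0, 145.0], [248.0, 108.0], [215.0, 63.0], [161.0, 52.0]] [[151.0, 196.0], [217.0, 221.0], [249.0, 212.0], [218.0, 178.0], [156.0, 154.0], [121.0, 161.0]]
0.063 0 [[141.0, 67.0], [150.0, 115.0], [203.0, 147.0], [245.0, 129.0], [235.0, 82.0], [184.0, 52.0]] [[130.0, 179.0], [188.0, 212.0], [243.0, 219.0], [239.0, 194.0], [183.0, 163.0], [129.0, 155.0]]
0.063 30 [[138.0, 90.0], [174.0, 136.0], [229.0, 144.0], [247.0, 106.0], [212.0, 62.0], [158.0, 53.0]] [[155.0, 197.0], [220.0, 220.0], [249.0, 209.0], [215.0, 177.0], [152.0, 155.0], [121.0, 164.0]]
```

```bash
cat > nut.py <<'E'
from h import *
from scipy.optimize import minimize
obs={}
for n,(x0,y0,x1,y1) in(('scene',(205,220,245,260)),('side',(215,190,255,228))):
    im=cv2.imread(f'pics/{n}0.png')[y0:y1,x0:x1]
    im=cv2.resize(im,None,fx=5,fy=5,interpolation=cv2.INTER_CUBIC); h=cv2.cvtColor(im,cv2.COLOR_BGR2HSV)
    m=((h[...,0]>8)&(h[...,0]<30)&(h[...,1]>90)).astype(np.uint8); v=h[...,2][m>0]
    obs[n]=(m,h[...,2],x0,y0); print(n,m.sum()/25,np.percentile(v,[5,20,40,60,80,95]), (v.min(),v.max()))
    vis=np.hstack([cv2.resize(im,None,fx=2,fy=2),cv2.cvtColor(cv2.resize(m*h[...,2],None,fx=2,fy=2),cv2.COLOR_GRAY2BGR)]); cv2.imwrite(f'pics/n_{n}.png',vis)
def prism(p,d):
    y=p[3]; X=np.array([np.cos(y)*.866,np.sin(y)*.866,.5]);Y=np.array([-np.sin(y),np.cos(y),0]);Z=np.cross(X,Y)
    a=np.radians(np.arange(0,360,60)+30); return [np.array(p[:3])-t*Z+.0335*(np.cos(k)*X+np.sin(k)*Y) for t in(0,d) for k in a]
# silhouette upper part: compare brass mask with hull of 46mm-deep prism, only above a row limit
def cost(p,full=False):
    c=0
    for n,(m,v,x0,y0) in obs.items():
        q=((proj(n,prism(p,.046))-[x0,y0])*5+2).astype(np.float32); M=np.zeros_like(m); cv2.fillConvexPoly(M,(cv2.convexHull(q)*16).astype(np.int32).reshape(-1,1,2),1,shift=4)
        r=int(((proj(n,prism(p,.012)[6:])-[x0,y0])*5+2)[:,1].mean())
        c+=(M[:r]!=m[:r]).sum()/25
    return c
if __name__=='__main__':
    best=None
    for y in(-.05,0,.05,.1):
        r=minimize(cost,[.6452,.0075,.0955,y],method='Nelder-Mead',options=dict(initial_simplex=np.array([.6452,.0075,.0955,y])+np.vstack([np.zeros(4),np.diag([.004,.004,.003,.06])]),xatol=1e-5,fatol=.01))
        print(r.x.round(4),r.fun)
E
python3 nut.py
```

```text
scene 574.8 [ 87. 128. 132. 140. 149. 155.] (np.uint8(69), np.uint8(164))
side 478.88 [ 83.  91. 115. 142. 165. 173.] (np.uint8(63), np.uint8(189))
[0.6449 0.009  0.0921 0.0579] 13.6
[0.645  0.0085 0.0918 0.0522] 13.399999999999999
[0.6447 0.0089 0.0923 0.0692] 14.04
[0.6438 0.0067 0.0921 0.1974] 19.119999999999997
```

jog_arm:
  plan:
    - [0, 0, 0.5, 0.067, -1]
    - [0.4, 0.3, 0.81, 0.067, -1]
    - [0.8, 0.6, 0.81, 0.067, -1]
    - [0.8, 0.6, 0.81, 0.067, -1]
  squeeze: 10

```text
time: 4.05
tool_pos: [0.5217, -0.0941, 0.2287]
tool_rot: [-3.14, -0.0, 0.06]
contact_force: [-0.5, 0.1, -1.8]
opening: 0.0578
grip_force: 10.0
```

jog_arm:
  plan:
    - [0.4, 0.3, 0, 0, -1]
    - [0.8, 0.7, 0, 0, -1]
    - [0.8, 0.7, 0, 0, -1]

```text
time: 4.35
tool_pos: [0.5849, -0.0373, 0.2271]
tool_rot: [-3.139, 0.003, 0.061]
contact_force: [-0.3, -0.1, -1.1]
opening: 0.0575
grip_force: 10.0
```

jog_arm:
  plan:
    - [0.3, 0.3, 0, 0, -1]
    - [0.6, 0.6, 0, 0, -1]
    - [0.72, 0.64, 0, 0, -1]
    - [0.72, 0.64, 0, 0, -1]
    - [0.72, 0.64, 0, 0, -1]

```text
time: 4.85
tool_pos: [0.6398, 0.01, 0.2282]
tool_rot: [3.142, 0.004, 0.057]
contact_force: [0.3, 0.2, -1.8]
opening: 0.0579
grip_force: 10.0
```

```bash
cat > two.py <<'E'
from h import *
import sys
k=sys.argv[1]; c=[float(x) for x in sys.argv[2:5]]; w=int(sys.argv[5]) if len(sys.argv)>5 else 50
s=readout.observe(); print({x:np.round(s[x],4).tolist() for x in('time','tool_pos','tool_rot','contact_force','torque','opening')})
out=[]
for n in('scene','side'):
    i=shot(n,f'{n}_{k}.png'); u,v=proj(n,c)[0].round().astype(int); u0,v0=u-w,v-w; z=400/(2*w)
    print(n,'u=%d+a*%.4f v=%d+b*%.4f'%(u0,1/z,v0,1/z)); out.append(cv2.resize(i[v0:v0+2*w,u0:u0+2*w],(400,400),interpolation=cv2.INTER_CUBIC))
cv2.imwrite(f'pics/t_{k}.png',np.hstack(out))
E
python3 two.py 2 .645 .009 .13
```

```text
{'time': 4.85, 'tool_pos': [0.6398, 0.01, 0.2282], 'tool_rot': [3.1416, 0.0036, 0.057], 'contact_force': [0.3154, 0.2221, -1.7758], 'torque': [0.024, -0.0117, -0.022], 'opening': 0.0579}
scene u=176+a*0.2500 v=171+b*0.2500
side u=187+a*0.2500 v=145+b*0.2500
```

View pics/t_2.png

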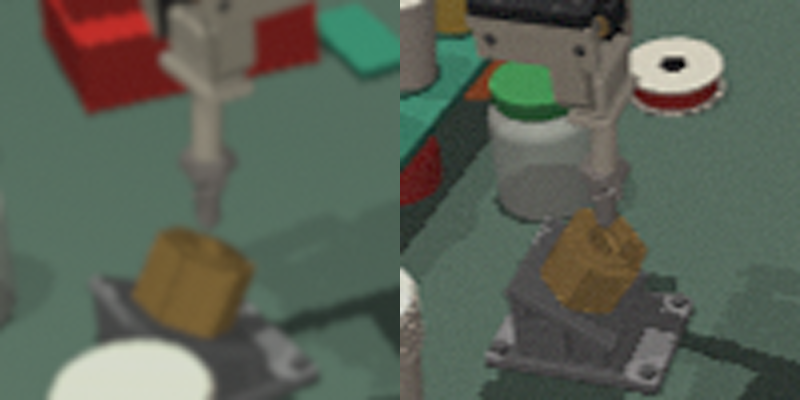

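```bash
python3 - <<'E'
from h import *
print(tri('scene',(227.75,227.0),'side',(238.25,200.8)))
# collar and stem points for the axis direction: collar centre
print(tri('scene',(176+208/4,171+162/4),'side',(187+207/4,145+172/4)))
print(proj('side',[[.645,.0087,.093]]),proj('scene',[[.645,.0087,.093]]))
E
```

```text
(array([0.64306281, 0.00913629, 0.1103653 ]), np.float64(0.00015960749543189457))
(array([0.6385382 , 0.00780753, 0.15340582]), np.float64(0.0012219365108784785))
[[238.16054898 205.43043289]] [[227.495345   233.05697724]]
```

jog_arm:
  plan:
    - [0.02, 0, -0.1, 0, -1]
    - [0.04, 0, -0.2, 0, -1]
    - [0.04, 0, -0.3, 0, -1]
    - [0.04, 0, -0.3, 0, -1]
  squeeze: 3

```text
time: 5.35
tool_pos: [0.6431, 0.0106, 0.2039]
tool_rot: [-3.141, 0.003, 0.057]
contact_force: [-0.9, 0.3, -1.6]
opening: 0.0579
grip_force: 3.0
```

jog_arm:
  plan:
    - [-0.1, -0.006, -0.013, 0, -1]
    - [-0.19, -0.011, -0.028, 0, -1]
    - [-0.29, -0.016, -0.055, 0, -1]
    - [-0.39, -0.022, -0.086, 0, -1]
    - [-0.47, -0.026, -0.115, 0, -1]
    - [-0.54, -0.031, -0.15, 0, -1]
    - [-0.635, -0.036, -0.2, 0, -1]
    - [-0.635, -0.036, -0.2, 0, -1]

```text
time: 6.15
tool_pos: [0.592, 0.0078, 0.1892]
tool_rot: [-3.141, 0.002, 0.057]
contact_force: [-0.9, -0.1, -2.5]
opening: 0.0578
grip_force: 3.0
```

```bash
python3 two.py 3 .62 .009 .13
```

```text
{'time': 6.15, 'tool_pos': [0.592, 0.0078, 0.1892], 'tool_rot': [-3.1414, 0.0017, 0.0571], 'contact_force': [-0.8711, -0.107, -2.4593], 'torque': [-0.0844, 0.0267, -0.041], 'opening': 0.0578}
scene u=186+a*0.2500 v=167+b*0.2500
side u=196+a*0.2500 v=147+b*0.2500
```

View pics/t_3.png

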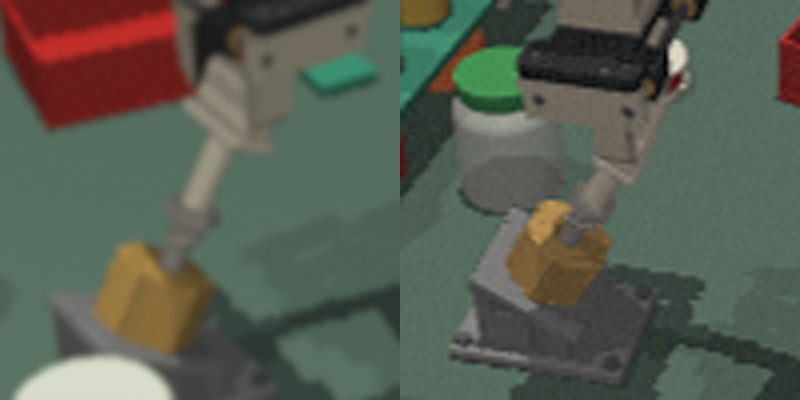

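jog_arm:
  plan:
    - [-0.04, 0, -0.04, 0, -1]
    - [-0.01, 0, -0.11, 0, -1]
    - [0.03, -0.003, -0.18, 0, -1]
    - [0.07, -0.006, -0.25, 0, -1]
    - [0.106, -0.008, -0.325, 0, -1]
    - [0.106, -0.008, -0.325, 0, -1]
  squeeze: 6

```text
time: 6.85
tool_pos: [0.6017, 0.007, 0.163]
tool_rot: [3.142, 0.002, 0.057]
contact_force: [-0.5, -0.7, -0.7]
opening: 0.0579
grip_force: 6.0
```

```bash
python3 two.py 4 .62 .009 .13
```

```text
{'time': 6.85, 'tool_pos': [0.6017, 0.007, 0.163], 'tool_rot': [3.1415, 0.0016, 0.0571], 'contact_force': [-0.496, -0.7425, -0.6959], 'torque': [-0.148, 0.0666, 0.0141], 'opening': 0.0579}
scene u=186+a*0.2500 v=167+b*0.2500
side u=196+a*0.2500 v=147+b*0.2500
```

View pics/t_4.png

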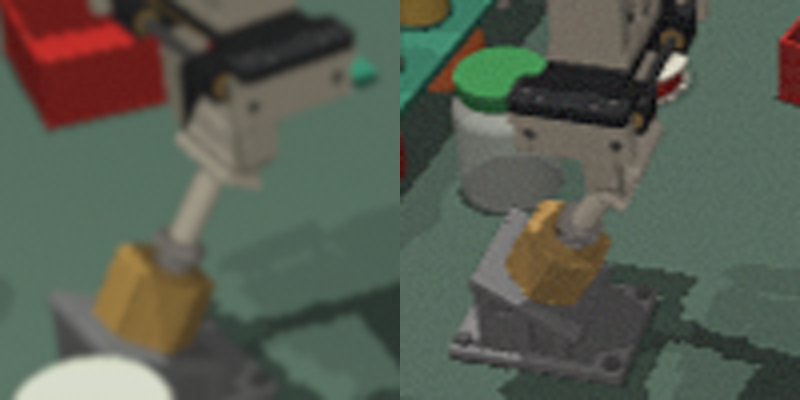

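jog_arm:
  plan:
    - [0.012, 0, -0.022, 0, -1]
    - [0.022, 0.001, -0.04, 0, -1]
    - [0.022, 0.001, -0.04, 0, -1]

```text
time: 7.25
tool_pos: [0.6033, 0.0073, 0.1614]
tool_rot: [3.141, 0.0, 0.057]
contact_force: [-2.4, 0.1, 5.2]
opening: 0.0584
grip_force: 6.0
```

jog_arm:
  plan:
    - [0.003, 0, -0.005, -0.09, -1]
    - [0.006, 0, -0.01, -0.18, -1]
    - [0.009, 0, -0.015, -0.27, -1]
    - [0.012, 0, -0.02, -0.36, -1]
    - [0.014, 0, -0.025, -0.45, -1]
    - [0.014, 0, -0.025, -0.45, -1]
  squeeze: 8

```text
time: 7.85
tool_pos: [0.6057, 0.0083, 0.1595]
tool_rot: [-3.139, -0.001, -0.65]
contact_force: [1.8, 3.8, 2.8]
opening: 0.0653
grip_force: 8.0
```

```bash
python3 - <<'E'
from h import *
s=readout.observe(); print({x:np.round(s[x],3).tolist() for x in('qpos','torque','contact_force')})
for n in('scene','side'): shot(n,n+'_5.png')
E
```

```text
{'qpos': [-0.114, 0.543, 1.391, 0.002, 1.204, 2.107], 'torque': [0.977, -0.478, 0.178], 'contact_force': [1.819, 3.766, 2.783]}
```

jog_arm:
  plan:
    - [0, 0, 0, 0, 1]
    - [0, 0, 0, 0, 1]
    - [0, 0, 0.06, 0, 1]
    - [0, 0, 0.06, 0.095, 1]
    - [0, 0, 0.06, 0.19, 1]
    - [0, 0, 0.06, 0.285, 1]
    - [0, 0, 0.06, 0.38, 1]
    - [0, 0, 0.06, 0.475, 1]
    - [0, 0, 0.06, 0.57, 1]
    - [0, 0, 0.06, 0.665, 1]
    - [0, 0, 0.06, 0.76, 1]

```text
time: 9.05
tool_pos: [0.6044, 0.0068, 0.1636]
tool_rot: [3.141, 0.001, 0.551]
contact_force: [-0.3, 0.9, -0.0]
opening: 0.0915
grip_force: 0.0
```

jog_arm:
  plan:
    - [0, 0, 0, 0.095, 1]
    - [0, 0, 0, 0.19, 1]
    - [0, 0, 0, 0.24, 1]
    - [0, 0, 0, 0.24, 1]

```text
time: 9.45
tool_pos: [0.6045, 0.0069, 0.1636]
tool_rot: [-3.141, 0.001, 0.922]
contact_force: [-0.8, 0.1, 1.2]
opening: 0.0919
grip_force: 0.0
```

```bash
python3 two.py 6 .605 .009 .16 45
```

```text
{'time': 9.45, 'tool_pos': [0.6045, 0.0069, 0.1636], 'tool_rot': [-3.1415, 0.0006, 0.922], 'contact_force': [-0.7656, 0.1036, 1.1766], 'torque': [-0.0306, -0.0183, -0.0652], 'opening': 0.0919}
scene u=196+a*0.2250 v=160+b*0.2250
side u=205+a*0.2250 v=144+b*0.2250
```

View pics/t_6.png

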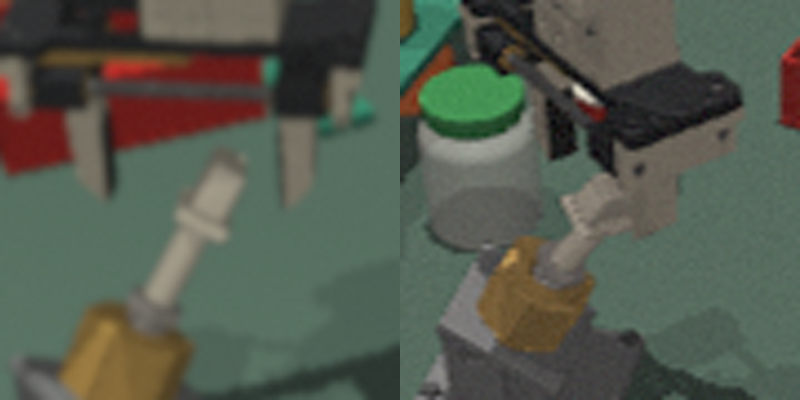

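jog_arm:
  plan:
    - [0, 0, -0.03, 0, -1]
    - [0, 0, -0.03, 0, -1]
    - [0, 0, -0.03, 0, -1]
    - [0, 0, -0.03, 0, -1]
    - [0, 0, -0.03, 0, -1]
    - [0, 0, -0.03, 0, -1]
    - [0, 0, -0.03, 0, -1]
    - [0, 0, -0.03, 0, -1]
    - [0, 0, -0.03, 0, -1]
  squeeze: 8

```text
time: 10.45
tool_pos: [0.6048, 0.007, 0.1613]
tool_rot: [3.141, -0.0, 0.921]
contact_force: [-0.5, -0.2, 0.8]
opening: 0.035
grip_force: 7.4
```

```bash
python3 - <<'E'
from h import *
s=readout.observe(); print({x:np.round(s[x],3).tolist() for x in('torque','contact_force','opening')})
E
```

```text
{'torque': [-0.166, -0.134, -0.088], 'contact_force': [-0.53, -0.158, 0.781], 'opening': 0.035}
```

jog_arm:
  plan:
    - [0.003, 0, -0.005, -0.08, -1]
    - [0.006, 0, -0.01, -0.16, -1]
    - [0.009, 0, -0.015, -0.24, -1]
    - [0.012, 0, -0.02, -0.32, -1]
    - [0.015, 0, -0.025, -0.4, -1]
    - [0.017, 0, -0.03, -0.45, -1]

```text
time: 11.05
tool_pos: [0.6063, 0.0069, 0.159]
tool_rot: [3.141, -0.001, 0.21]
contact_force: [0.5, -0.8, 1.6]
opening: 0.0266
grip_force: 7.8
```

```bash
cat > st.py <<'E'
from h import *
s=readout.observe(); print({x:np.round(s[x],3).tolist() for x in('time','tool_pos','tool_rot','torque','contact_force','opening')})
E
python3 st.py
```

```text
{'time': 11.05, 'tool_pos': [0.606, 0.007, 0.159], 'tool_rot': [3.141, -0.001, 0.21], 'torque': [-0.284, -0.146, 0.036], 'contact_force': [0.482, -0.82, 1.573], 'opening': 0.027}
```

jog_arm:
  plan:
    - [0.003, 0, -0.005, -0.08, -1]
    - [0.006, 0, -0.01, -0.16, -1]
    - [0.009, 0, -0.015, -0.24, -1]
    - [0.009, 0, -0.015, -0.24, -1]

```text
time: 11.45
tool_pos: [0.6069, 0.008, 0.1592]
tool_rot: [-3.141, -0.001, -0.165]
contact_force: [-2.9, 2.1, 9.3]
opening: 0.0267
grip_force: 11.9
```

```bash
python3 st.py
```

```text
{'time': 11.45, 'tool_pos': [0.607, 0.008, 0.159], 'tool_rot': [-3.141, -0.001, -0.165], 'torque': [0.53, 0.538, 0.329], 'contact_force': [-2.896, 2.148, 9.324], 'opening': 0.027}
```

jog_arm:
  plan:
    - [0, 0, 0.05, 0.1, -1]
    - [0, 0, 0.05, 0.15, -1]
    - [0, 0, 0.05, 0.15, -1]

```text
time: 11.75
tool_pos: [0.6064, 0.0069, 0.1616]
tool_rot: [3.141, 0.001, 0.074]
contact_force: [-2.0, -1.1, 2.6]
opening: 0.0212
grip_force: 7.9
```

```bash
python3 st.py; cat > prof.py <<'E'
from h import *
import sys
Z=np.array([-.5*np.cos(.057),-.5*np.sin(.057),.866]); X=np.array([.866*np.cos(.057),.866*np.sin(.057),.5])
def profile(n,img):
    c=np.array([.645,.0087,.093]); s=np.arange(-4,46,1.)/1e3; out=0
    for o in(-3,-1.5,0,1.5,3):
        # offset across the image (perpendicular to projected axis)
        q=proj(n,c+s[:,None]*Z); d=q[-1]-q[0]; d/=np.linalg.norm(d); q=q+np.array([-d[1],d[0]])*o*.4
        g=cv2.remap(img.astype(np.float32),q[:,0].astype(np.float32)[None],q[:,1].astype(np.float32)[None],cv2.INTER_CUBIC)[0]; out=out+g/5
    return out
if __name__=='__main__':
    for n in('scene','side'):
        shot(n,n+'_now.png')
        for k in sys.argv[1:]:
            o=profile(n,cv2.imread(f'pics/{n}_{k}.png')); print(n,k); print(' V',o.mean(1)[::2].astype(int).tolist()); print(' S',(o[:,2]-o[:,0])[::2].astype(int).tolist())
E
python3 prof.py 4 6 now
```

```text
{'time': 11.75, 'tool_pos': [0.606, 0.007, 0.162], 'tool_rot': [3.141, 0.001, 0.074], 'torque': [-0.386, 0.319, 0.093], 'contact_force': [-1.961, -1.129, 2.637], 'opening': 0.021}
scene 4
 V [87, 91, 96, 98, 99, 101, 104, 106, 106, 106, 113, 127, 138, 143, 144, 144, 145, 144, 144, 144, 145, 145, 145, 144, 145]
 S [43, 26, 13, 9, 8, 9, 10, 10, 10, 11, 14, 18, 21, 23, 23, 23, 22, 22, 22, 23, 22, 22, 23, 23, 22]
scene 6
 V [88, 96, 101, 103, 103, 104, 107, 108, 107, 110, 122, 137, 144, 146, 146, 146, 146, 146, 146, 146, 145, 145, 145, 144, 143]
 S [41, 25, 14, 10, 9, 10, 10, 10, 10, 13, 17, 21, 22, 22, 22, 23, 23, 22, 22, 23, 22, 22, 22, 22, 21]
scene now
 V [84, 89, 96, 104, 108, 109, 107, 108, 116, 130, 139, 142, 142, 142, 142, 143, 143, 143, 143, 143, 143, 142, 141, 137, 133]
 S [44, 26, 13, 10, 10, 10, 10, 12, 15, 19, 21, 23, 22, 22, 22, 22, 22, 22, 22, 23, 22, 22, 22, 22, 21]
side 4
 V [87, 89, 93, 96, 98, 101, 103, 107, 113, 119, 120, 119, 120, 121, 122, 122, 121, 122, 122, 123, 123, 123, 123, 120, 115]
 S [7, 7, 8, 9, 8, 8, 9, 11, 15, 19, 19, 18, 18, 19, 19, 19, 19, 18, 19, 20, 20, 20, 20, 18, 18]
side 6
 V [88, 87, 91, 93, 94, 96, 99, 104, 114, 124, 126, 123, 123, 123, 125, 126, 126, 126, 125, 125, 125, 124, 123, 123, 130]
 S [6, 9, 9, 7, 7, 8, 10, 13, 16, 18, 19, 19, 20, 20, 19, 19, 20, 21, 20, 19, 19, 19, 19, 18, 19]
side now
 V [87, 87, 90, 94, 99, 103, 107, 114, 119, 120, 117, 117, 118, 118, 119, 119, 119, 118, 117, 117, 116, 115, 116, 115, 113]
 S [6, 9, 9, 10, 11, 12, 14, 17, 18, 18, 18, 18, 19, 19, 18, 18, 18, 18, 18, 19, 19, 18, 17, 17, 17]
```

jog_arm:
  plan:
    - [0, 0, 0, -0.06, -1]
    - [0, 0, 0, -0.13, -1]
    - [0, 0, 0, -0.18, -1]
    - [0, 0, 0, -0.18, -1]
  squeeze: 7

```text
time: 12.25
tool_pos: [0.6066, 0.0076, 0.1618]
tool_rot: [-3.141, -0.0, -0.212]
contact_force: [-1.8, 0.6, 2.9]
opening: 0.0261
grip_force: 9.5
```

```bash
python3 st.py; python3 prof.py now | grep -A1 scene
```

```text
{'time': 12.25, 'tool_pos': [0.607, 0.008, 0.162], 'tool_rot': [-3.141, -0.0, -0.212], 'torque': [-0.02, 0.424, 0.33], 'contact_force': [-1.774, 0.58, 2.921], 'opening': 0.026}
scene now
 V [85, 90, 97, 104, 108, 107, 105, 107, 119, 132, 139, 141, 141, 141, 142, 141, 141, 142, 142, 142, 142, 141, 140, 137, 133]
```

jog_arm:
  plan:
    - [0, 0, 0, 0.09, -1]
    - [0, 0, 0, 0.18, -1]
    - [-0.005, 0, 0.01, 0.27, -1]
    - [-0.01, 0, 0.02, 0.36, -1]
    - [-0.015, 0, 0.03, 0.45, -1]
    - [-0.02, 0, 0.04, 0.54, -1]
    - [-0.025, 0, 0.05, 0.63, -1]
    - [-0.03, 0, 0.06, 0.72, -1]
    - [-0.03, 0, 0.06, 0.76, -1]
  squeeze: 9

```text
time: 13.25
tool_pos: [0.6051, 0.0063, 0.1664]
tool_rot: [3.139, -0.0, 0.989]
contact_force: [0.5, -1.7, 0.8]
opening: 0.0268
grip_force: 10.0
```

jog_arm:
  plan:
    - [0, 0, 0, 0, 1]
    - [0, 0, 0, 0, 1]
    - [0, 0, 0.05, -0.05, 1]
    - [0, 0, 0.05, -0.14, 1]
    - [-0.02, 0, 0.05, -0.23, 1]
    - [-0.05, 0, 0.05, -0.32, 1]
    - [-0.08, 0, 0.05, -0.41, 1]
    - [-0.09, 0, 0.05, -0.5, 1]
    - [-0.1, 0, 0.05, -0.59, 1]
    - [-0.12, 0, 0.05, -0.68, 1]
    - [-0.13, 0, 0.05, -0.77, 1]
    - [-0.13, 0, 0.0, -0.86, 1]

```text
time: 14.45
tool_pos: [0.5943, 0.0075, 0.1665]
tool_rot: [-3.141, -0.001, -0.374]
contact_force: [-0.7, -0.1, -0.1]
opening: 0.092
grip_force: 0.0
```

```bash
python3 st.py; python3 prof.py now | grep -A1 scene
```

```text
{'time': 14.45, 'tool_pos': [0.594, 0.007, 0.167], 'tool_rot': [-3.141, -0.001, -0.374], 'torque': [0.095, 0.036, 0.021], 'contact_force': [-0.71, -0.062, -0.08], 'opening': 0.092}
scene now
 V [94, 94, 96, 98, 99, 101, 104, 105, 106, 112, 126, 139, 145, 146, 146, 146, 146, 145, 145, 145, 145, 144, 144, 144, 144]
```

jog_arm:
  plan:
    - [0, 0, -0.07, -0.09, 1]
    - [0, 0, -0.14, -0.145, 1]
    - [0, 0, -0.14, -0.145, -1]
    - [0, 0, -0.14, -0.145, -1]
    - [0, 0, -0.14, -0.145, -1]
    - [0, 0, -0.14, -0.145, -1]
    - [0, 0, -0.14, -0.145, -1]
    - [0.05, 0, -0.1, -0.145, -1]
    - [0.11, 0, -0.08, -0.145, -1]
  squeeze: 8

```text
time: 15.45
tool_pos: [0.6025, 0.0067, 0.1608]
tool_rot: [3.14, 0.0, -0.594]
contact_force: [-6.1, -2.4, 6.9]
opening: 0.0663
grip_force: 7.7
```

jog_arm:
  plan:
    - [-0.003, 0, 0.005, 0.09, -1]
    - [-0.006, 0, 0.01, 0.18, -1]
    - [-0.009, 0, 0.015, 0.27, -1]
    - [-0.012, 0, 0.02, 0.36, -1]
    - [-0.014, 0, 0.025, 0.45, -1]
    - [-0.014, 0, 0.025, 0.52, -1]
    - [-0.014, 0, 0.025, 0.56, -1]

```text
time: 16.15
tool_pos: [0.6023, 0.005, 0.1632]
tool_rot: [3.137, -0.0, 0.288]
contact_force: [-4.3, -7.9, 8.0]
opening: 0.0612
grip_force: 10.2
```

```bash
python3 st.py; python3 prof.py now | grep -A1 scene
```

```text
{'time': 16.15, 'tool_pos': [0.602, 0.005, 0.163], 'tool_rot': [3.137, -0.0, 0.288], 'torque': [-1.853, 0.6, -0.469], 'contact_force': [-4.332, -7.877, 8.003], 'opening': 0.061}
scene now
 V [86, 90, 95, 97, 100, 104, 108, 109, 108, 110, 120, 131, 139, 141, 141, 141, 141, 141, 141, 142, 142, 142, 142, 142, 142]
```

jog_arm:
  plan:
    - [-0.01, 0.01, 0.02, -0.05, -1]
    - [-0.02, 0.01, 0.04, -0.1, -1]
    - [-0.02, 0.01, 0.04, -0.14, -1]
    - [-0.03, 0.01, 0.06, -0.14, -1]
    - [-0.03, 0.01, 0.06, -0.14, -1]
  squeeze: 12

```text
time: 16.75
tool_pos: [0.5993, 0.0086, 0.1668]
tool_rot: [-3.141, 0.0, 0.067]
contact_force: [-1.1, 2.2, -1.3]
opening: 0.0603
grip_force: 11.7
```

```bash
python3 st.py; python3 prof.py now | grep -A1 scene
```

```text
{'time': 16.75, 'tool_pos': [0.599, 0.009, 0.167], 'tool_rot': [-3.141, 0.0, 0.067], 'torque': [0.762, 0.158, 0.215], 'contact_force': [-1.115, 2.239, -1.289], 'opening': 0.06}
scene now
 V [90, 95, 100, 101, 100, 100, 103, 108, 110, 109, 108, 113, 125, 136, 141, 142, 142, 142, 142, 143, 142, 143, 143, 143, 143]
```

jog_arm:
  plan:
    - [-0.08, -0.004, 0.13, 0, -1]
    - [-0.16, -0.008, 0.27, 0, -1]
    - [-0.24, -0.012, 0.4, 0, -1]
    - [-0.32, -0.016, 0.54, 0, -1]
    - [-0.32, -0.016, 0.7, 0, -1]
    - [-0.32, -0.016, 0.9, 0, -1]
    - [-0.32, -0.016, 0.9, 0, -1]
  squeeze: 20

```text
time: 17.55
tool_pos: [0.5744, 0.0064, 0.242]
tool_rot: [3.14, -0.005, 0.065]
contact_force: [-0.1, 1.5, -0.2]
opening: 0.0603
grip_force: 19.8
```

```bash
python3 two.py 7 .59 0 .16 60
```

```text
{'time': 17.55, 'tool_pos': [0.5744, 0.0064, 0.242], 'tool_rot': [3.1402, -0.0055, 0.0651], 'contact_force': [-0.0922, 1.4804, -0.2367], 'torque': [0.0552, 0.0464, -0.0191], 'opening': 0.0603}
scene u=184+a*0.3000 v=142+b*0.3000
side u=197+a*0.3000 v=128+b*0.3000
```

View pics/t_7.png

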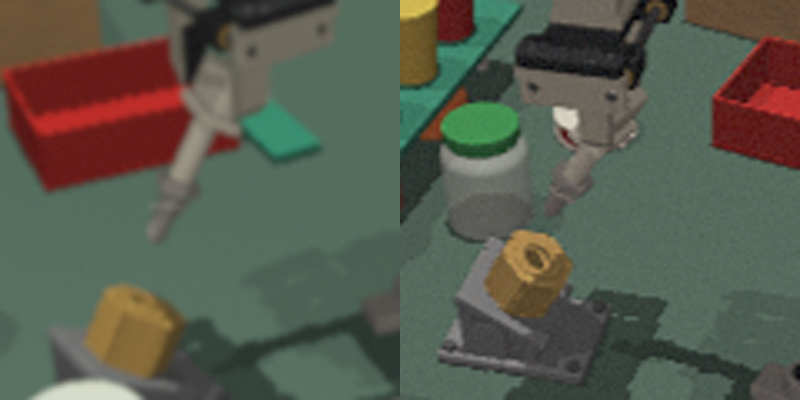

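jog_arm:
  plan:
    - [-0.25, -0.5, 0, 0, -1]
    - [-0.51, -0.9, 0, 0, -1]
    - [-0.51, -0.9, 0, 0, -1]

```text
time: 17.95
tool_pos: [0.5303, -0.0683, 0.2378]
tool_rot: [3.141, 0.003, 0.062]
contact_force: [-0.0, 0.6, -1.5]
opening: 0.06
grip_force: 19.8
```

jog_arm:
  plan:
    - [-0.25, -0.5, 0, 0, -1]
    - [-0.51, -0.9, 0, 0, -1]
    - [-0.51, -0.9, 0, 0, -1]

```text
time: 18.25
tool_pos: [0.4898, -0.14, 0.238]
tool_rot: [3.141, 0.002, 0.061]
contact_force: [0.5, 0.7, -1.1]
opening: 0.06
grip_force: 19.8
```

jog_arm:
  plan:
    - [0, -0.5, 0, 0, -1]
    - [0, -0.9, 0, 0, -1]
    - [0, -0.9, 0, 0, -1]

```text
time: 18.55
tool_pos: [0.492, -0.212, 0.2378]
tool_rot: [3.141, 0.001, 0.062]
contact_force: [-0.5, -0.2, -1.1]
opening: 0.0602
grip_force: 19.8
```

jog_arm:
  plan:
    - [0, -0.5, 0, 0, -1]
    - [0, -0.9, 0, 0, -1]
    - [0, -0.9, 0, 0, -1]

```text
time: 18.85
tool_pos: [0.492, -0.2835, 0.2377]
tool_rot: [3.141, 0.001, 0.062]
contact_force: [-0.3, 1.2, -2.6]
opening: 0.0598
grip_force: 19.8
```

jog_arm:
  plan:
    - [0, -0.5, 0, -0.04, -1]
    - [0, -0.86, 0, -0.04, -1]
    - [0, -0.86, 0, -0.04, -1]
    - [0, -0.86, 0, -0.04, -1]

```text
time: 19.25
tool_pos: [0.4922, -0.3487, 0.2379]
tool_rot: [-3.14, 0.001, 0.002]
contact_force: [0.1, -0.5, -1.1]
opening: 0.0601
grip_force: 19.8
```

jog_arm:
  plan:
    - [0, 0, -0.4, 0, -1]
    - [0, 0, -0.8, 0, -1]
    - [0, 0, -0.8, 0, -1]

```text
time: 19.55
tool_pos: [0.4904, -0.3462, 0.1705]
tool_rot: [-3.135, 0.007, 0.004]
contact_force: [0.2, 0.6, -1.5]
opening: 0.0598
grip_force: 19.8
```

jog_arm:
  plan:
    - [0, 0, -0.35, 0, -1]
    - [0, 0, -0.7, 0, -1]
    - [0, 0, -0.7, 0, -1]

```text
time: 19.85
tool_pos: [0.4911, -0.3477, 0.1168]
tool_rot: [-3.137, 0.004, 0.003]
contact_force: [-0.0, 0.5, -2.3]
opening: 0.0602
grip_force: 19.8
```

jog_arm:
  plan:
    - [0, 0, -0.05, 0, -1]
    - [-0.15, 0, -0.15, 0, -1]
    - [-0.25, 0, -0.27, 0, -1]
    - [-0.35, 0, -0.4, 0, -1]
    - [-0.42, 0, -0.48, 0, -1]
    - [-0.42, 0, -0.48, 0, -1]
  squeeze: 3

```text
time: 20.45
tool_pos: [0.4583, -0.3503, 0.0812]
tool_rot: [3.141, -0.001, 0.002]
contact_force: [-0.9, 1.0, 0.3]
opening: 0.0595
grip_force: 3.0
```

jog_arm:
  plan:
    - [0, 0, 0, 0, 1]
    - [0, 0, 0, 0, 1]
    - [0, 0, 0, 0, 1]
    - [0, 0, 0.5, 0, 1]
    - [0, 0, 1, 0, 1]
    - [0, 0, 1, 0, 1]

```text
time: 21.05
tool_pos: [0.461, -0.3522, 0.1662]
tool_rot: [3.134, -0.008, 0.003]
contact_force: [0.5, -0.3, 0.2]
opening: 0.0917
grip_force: 0.0
```

```bash
python3 st.py; cat > seg.py <<'E'
from h import *
# whitish/grey blobs inside the red (or blue) bin opening, by both cameras
import sys
col=sys.argv[1]; cx,cy=(.49,-.35) if col=='red' else (.495,.378)
for n in('scene','side'):
    im=shot(n,f'{n}_{col}.png'); q=proj(n,[[cx+a*.085,cy+b*.06,.02] for a,b in((1,1),(1,-1),(-1,-1),(-1,1))])
    m=np.zeros(im.shape[:2],np.uint8); cv2.fillConvexPoly(m,q.astype(np.int32),1)
    f=im.astype(int); sat=f.max(2)-f.min(2); w=((sat<45)&(f.max(2)>60)&(m>0)).astype(np.uint8)
    k,l,st,c=cv2.connectedComponentsWithStats(w)
    for i in range(1,k):
        if st[i,4]>25:
            ys,xs=np.nonzero(l==i); P=np.c_[xs,ys].astype(float); u,s,vt=np.linalg.svd(P-P.mean(0),full_matrices=False)
            t=(P-P.mean(0))@vt[0]; e=[P.mean(0)+vt[0]*t.min(),P.mean(0)+vt[0]*t.max()]
            print(n,st[i].tolist(),[onz(n,*x,.02).round(3).tolist() for x in e])
E
python3 seg.py red
```

```text
{'time': 21.05, 'tool_pos': [0.461, -0.352, 0.166], 'tool_rot': [3.134, -0.008, 0.003], 'torque': [0.004, 0.029, -0.013], 'contact_force': [0.529, -0.289, 0.185], 'opening': 0.092}
scene [220, 166, 24, 10, 92] [[0.398, -0.397, 0.02], [0.483, -0.385, 0.02]]
side [319, 159, 29, 9, 146] [[0.407, -0.403, 0.02], [0.501, -0.375, 0.02]]
```

jog_arm:
  plan:
    - [0.06, 0.5, 0, 0, 1]
    - [0.06, 0.92, 0, 0, 1]
    - [0.06, 0.92, 0, 0, 1]

```text
time: 21.45
tool_pos: [0.4623, -0.2723, 0.1588]
tool_rot: [-3.138, 0.003, 0.005]
contact_force: [-0.0, -0.4, 0.0]
opening: 0.0916
grip_force: 0.0
```

jog_arm:
  plan:
    - [0.06, 0.5, 0, 0, 1]
    - [0.06, 0.92, 0, 0, 1]
    - [0.06, 0.92, 0, 0, 1]

```text
time: 21.75
tool_pos: [0.4672, -0.1996, 0.1592]
tool_rot: [-3.139, 0.003, 0.005]
contact_force: [-0.5, -0.8, -0.4]
opening: 0.0918
grip_force: 0.0
```

jog_arm:
  plan:
    - [0.06, 0.5, 0, 0, 1]
    - [0.06, 0.92, 0, 0, 1]
    - [0.06, 0.92, 0, 0, 1]

```text
time: 22.05
tool_pos: [0.4723, -0.1269, 0.1595]
tool_rot: [-3.14, 0.002, 0.005]
contact_force: [-0.8, -0.5, -0.0]
opening: 0.0919
grip_force: 0.0
```

```bash
python3 st.py;  python3 seg.py red
```

```text
{'time': 22.05, 'tool_pos': [0.472, -0.127, 0.159], 'tool_rot': [-3.14, 0.002, 0.005], 'torque': [0.014, 0.045, -0.03], 'contact_force': [-0.841, -0.518, -0.039], 'opening': 0.092}
scene [226, 166, 18, 9, 71] [[0.397, -0.399, 0.02], [0.461, -0.39, 0.02]]
side [296, 156, 52, 20, 429] [[0.576, -0.342, 0.02], [0.408, -0.406, 0.02]]
```

jog_arm:
  plan:
    - [0.06, 0.5, 0, 0, 1]
    - [0.06, 0.9, 0, 0, 1]
    - [0.06, 0.9, 0, 0, 1]

```text
time: 22.45
tool_pos: [0.4775, -0.0561, 0.1599]
tool_rot: [-3.141, 0.001, 0.004]
contact_force: [-0.2, -1.9, 0.7]
opening: 0.0921
grip_force: 0.0
```

jog_arm:
  plan:
    - [0.06, 0.5, 0, 0, 1]
    - [0.06, 0.9, 0, 0, 1]
    - [0.06, 0.9, 0, 0, 1]

```text
time: 22.75
tool_pos: [0.4827, 0.0157, 0.16]
tool_rot: [-3.141, 0.0, 0.004]
contact_force: [0.5, -1.0, -0.2]
opening: 0.0916
grip_force: 0.0
```

jog_arm:
  plan:
    - [0.06, 0.5, 0, 0, 1]
    - [0.06, 0.9, 0, 0, 1]
    - [0.06, 0.9, 0, 0, 1]

```text
time: 23.05
tool_pos: [0.4878, 0.0874, 0.1601]
tool_rot: [-3.142, -0.0, 0.004]
contact_force: [0.3, -1.6, 0.1]
opening: 0.0918
grip_force: 0.0
```

jog_arm:
  plan:
    - [0.06, 0.5, -0.3, -0.038, 1]
    - [0.06, 0.9, -0.7, -0.038, 1]
    - [0.06, 0.9, -0.7, -0.038, 1]
    - [0.06, 0.9, -0.7, -0.038, 1]

```text
time: 23.45
tool_pos: [0.4924, 0.1571, 0.1036]
tool_rot: [3.14, 0.001, -0.057]
contact_force: [-0.1, -0.5, 0.5]
opening: 0.092
grip_force: 0.0
```

jog_arm:
  plan:
    - [0, 0.08, -0.4, 0, 1]
    - [0, 0.08, -0.6, 0, 1]
    - [0, 0.08, -0.6, 0, 1]

```text
time: 23.75
tool_pos: [0.4919, 0.1629, 0.0555]
tool_rot: [3.14, 0.002, -0.059]
contact_force: [0.5, 0.2, 0.1]
opening: 0.0919
grip_force: 0.0
```

jog_arm:
  plan:
    - [0, 0, -0.5, 0, 1]
    - [0, 0, -0.62, 0, 1]
    - [0, 0, -0.62, 0, 1]
    - [0, 0, -0.62, 0, -1]
    - [0, 0, -0.62, 0, -1]
    - [0, 0, -0.62, 0, -1]
    - [0, 0, -0.62, 0, -1]
    - [0, 0, -0.62, 0, -1]
  squeeze: 5

```text
time: 24.55
tool_pos: [0.4922, 0.1652, 0.0072]
tool_rot: [-3.142, -0.001, -0.057]
contact_force: [0.7, 0.1, 1.9]
opening: 0.0579
grip_force: 5.0
```

jog_arm:
  plan:
    - [0, 0, 0.5, 0, -1]
    - [0, 0, 1, 0, -1]
    - [0, 0, 1, 0, -1]
  squeeze: 3

```text
time: 24.85
tool_pos: [0.4948, 0.1658, 0.0916]
tool_rot: [-3.14, -0.009, -0.057]
contact_force: [-1.6, -0.0, 1.0]
opening: 0.0578
grip_force: 3.0
```

jog_arm:
  plan:
    - [0, 0, 0.4, 0, -1]
    - [0, 0, 0.8, 0, -1]
    - [0, 0, 1, 0, -1]
    - [0, 0, 1, 0, -1]
    - [0, 0, 1, 0, -1]

```text
time: 25.35
tool_pos: [0.4915, 0.1651, 0.1659]
tool_rot: [3.141, 0.001, -0.057]
contact_force: [-1.2, 1.0, -1.5]
opening: 0.0581
grip_force: 3.0
```

```bash
python3 two.py 8 .493 .163 .12 45; python3 - <<'E'
from h import *
# tip by image difference between the start picture and now, in the region below the fingers
s=readout.observe(); p=np.array(s['tool_pos'])
for n in('scene','side'):
    a=cv2.imread(f'pics/{n}_8.png'); d=cv2.absdiff(a,cv2.imread(f'pics/{n}0.png')).max(2)
    exp=proj(n,p+[0,0,.009-.123])[0]; top=proj(n,p)[0]; print(n,'exp tip',exp.round(1),'tcp',top.round(1))
    for v in range(int(exp[1])-12,int(exp[1])+8):
        r=a[v,int(exp[0])-9:int(exp[0])+10]; print(v,int(exp[0])-9,(r.astype(int).mean(1)).astype(int).tolist())
E
```

```text
{'time': 25.35, 'tool_pos': [0.4915, 0.1651, 0.1659], 'tool_rot': [3.1413, 0.0009, -0.0574], 'contact_force': [-1.223, 0.972, -1.5138], 'torque': [0.0591, 0.031, 0.005], 'opening': 0.0581}
scene u=271+a*0.2250 v=191+b*0.2250
side u=227+a*0.2250 v=203+b*0.2250
scene exp tip [316.2 259.3] tcp [317.3 219.6]
247 307 [99, 105, 110, 117, 116, 114, 108, 102, 95, 88, 85, 86, 87, 87, 88, 89, 91, 93, 94]
248 307 [98, 102, 105, 105, 105, 104, 104, 100, 95, 89, 86, 86, 87, 88, 89, 92, 93, 96, 96]
249 307 [99, 102, 104, 105, 103, 103, 103, 99, 91, 86, 87, 88, 87, 87, 88, 90, 92, 91, 92]
250 307 [99, 103, 104, 104, 103, 103, 102, 96, 88, 85, 88, 91, 88, 88, 88, 88, 88, 89, 89]
251 307 [96, 98, 101, 100, 100, 101, 100, 93, 87, 86, 90, 91, 89, 88, 88, 88, 87, 87, 87]
252 307 [91, 95, 96, 94, 93, 93, 95, 92, 88, 88, 88, 88, 88, 88, 88, 87, 87, 88, 88]
253 307 [96, 97, 96, 93, 89, 90, 93, 91, 89, 88, 87, 88, 88, 87, 89, 88, 88, 87, 88]
254 307 [104, 106, 105, 101, 96, 94, 93, 92, 90, 88, 88, 88, 88, 88, 89, 87, 88, 87, 86]
255 307 [104, 108, 108, 103, 97, 96, 97, 95, 92, 90, 89, 88, 88, 88, 88, 88, 86
[... 2028 characters left out ...]
6, 97, 79, 53, 59]
268 264 [65, 61, 63, 62, 63, 62, 62, 64, 62, 59, 60, 63, 68, 69, 69, 87, 101, 101, 73]
269 264 [63, 63, 58, 59, 62, 58, 59, 64, 60, 57, 59, 63, 61, 64, 58, 68, 65, 68, 60]
270 264 [58, 60, 61, 65, 62, 62, 60, 57, 65, 62, 60, 58, 60, 57, 60, 59, 55, 66, 59]
271 264 [61, 61, 61, 58, 59, 63, 60, 57, 61, 57, 61, 63, 58, 62, 61, 61, 66, 58, 58]
272 264 [63, 64, 58, 61, 63, 62, 60, 61, 64, 62, 60, 61, 64, 61, 59, 63, 61, 64, 61]
273 264 [60, 61, 62, 57, 63, 62, 63, 60, 59, 62, 64, 65, 60, 61, 61, 60, 60, 58, 60]
274 264 [59, 64, 59, 65, 58, 63, 61, 62, 61, 59, 59, 59, 64, 63, 63, 62, 60, 57, 62]
275 264 [65, 60, 63, 63, 60, 61, 57, 62, 64, 60, 62, 66, 61, 62, 62, 60, 62, 64, 61]
```

```bash
python3 - <<'E'
from h import *
p=np.array(readout.observe()['tool_pos'])+[0,0,.009]
for a in (0,5,8,10,12,15,20):
    t=p+.123*np.array([np.sin(np.radians(a)),-.057*np.sin(np.radians(a)),-np.cos(np.radians(a))]); print(a,[proj(n,t)[0].round(1).tolist() for n in('scene','side')])
a=cv2.imread('pics/side_8.png')
for v in range(252,266): print(v,a[v,250:276].astype(int).mean(1).astype(int).tolist())
E
```

```text
0 [[316.2, 259.3], [273.4, 268.4]]
5 [[312.3, 260.6], [269.3, 267.1]]
8 [[310.0, 261.2], [266.9, 266.3]]
10 [[308.4, 261.5], [265.3, 265.6]]
12 [[306.9, 261.8], [263.8, 265.0]]
15 [[304.6, 262.1], [261.4, 263.9]]
20 [[300.8, 262.4], [257.6, 261.9]]
252 [96, 97, 96, 99, 95, 99, 97, 95, 97, 97, 97, 107, 112, 100, 109, 115, 115, 115, 114, 111, 106, 89, 97, 101, 99, 97]
253 [97, 96, 94, 95, 99, 96, 96, 95, 98, 95, 100, 104, 114, 110, 115, 117, 114, 117, 109, 108, 102, 88, 87, 87, 92, 95]
254 [99, 99, 98, 97, 97, 98, 97, 99, 99, 96, 88, 98, 107, 108, 120, 122, 116, 119, 112, 106, 96, 85, 89, 81, 90, 96]
255 [93, 96, 99, 95, 97, 94, 101, 97, 97, 96, 93, 92, 103, 103, 115, 121, 115, 114, 112, 108, 92, 82, 89, 78, 94, 99]
256 [101, 99, 96, 97, 99, 96, 95, 99, 97, 98, 92, 91, 91, 103, 104, 113, 106, 107, 95, 90, 88, 86, 85, 85, 96, 100]
257 [95, 98, 96, 95, 98, 96, 98, 96, 96, 98, 92, 92, 89, 95, 102, 107, 108, 111, 105, 91, 84, 88, 76, 66, 66, 67]
258 [100, 100, 99, 98, 95, 98, 98, 97, 97, 95, 98, 99, 89, 86, 88, 95, 106, 105, 101, 103, 102, 95, 70, 56, 59, 56]
259 [96, 97, 96, 96, 97, 96, 96, 100, 94, 100, 94, 104, 91, 85, 85, 84, 88, 87, 86, 86, 89, 78, 66, 60, 63, 62]
260 [94, 99, 96, 95, 96, 97, 99, 94, 96, 95, 94, 104, 109, 97, 87, 85, 84, 89, 91, 86, 78, 67, 62, 61, 62, 65]
261 [97, 95, 94, 100, 94, 100, 98, 98, 97, 93, 98, 93, 86, 104, 105, 107, 101, 100, 89, 81, 68, 64, 61, 65, 62, 59]
262 [96, 100, 95, 99, 97, 98, 95, 95, 96, 99, 98, 90, 78, 81, 75, 72, 78, 74, 64, 64, 61, 63, 59, 60, 62, 60]
263 [101, 95, 95, 96, 99, 100, 101, 97, 99, 98, 96, 89, 82, 80, 82, 76, 70, 66, 61, 62, 59, 61, 62, 59, 62, 64]
264 [94, 98, 98, 96, 100, 98, 98, 94, 97, 99, 92, 88, 84, 84, 84, 78, 69, 62, 59, 61, 60, 63, 57, 59, 59, 64]
265 [97, 96, 96, 99, 98, 100, 100, 98, 80, 85, 83, 80, 86, 81, 83, 77, 64, 63, 61, 56, 84, 100, 78, 59, 59, 65]
```

jog_arm:
  plan:
    - [0, 0, 0.5, 0.073, -1]
    - [0, -0.2, 0.8, 0.073, -1]
    - [0.2, -0.6, 0.8, 0.073, -1]
    - [0.2, -0.6, 0.8, 0.073, -1]
  squeeze: 10

```text
time: 25.85
tool_pos: [0.5092, 0.1145, 0.2301]
tool_rot: [3.14, -0.0, 0.055]
contact_force: [-0.8, 0.4, -1.5]
opening: 0.0581
grip_force: 10.0
```

jog_arm:
  plan:
    - [0.4, -0.35, 0, 0, -1]
    - [0.85, -0.7, 0, 0, -1]
    - [0.85, -0.7, 0, 0, -1]

```text
time: 26.15
tool_pos: [0.5785, 0.0581, 0.2281]
tool_rot: [3.14, 0.002, 0.054]
contact_force: [-0.8, 0.8, -1.2]
opening: 0.0579
grip_force: 10.0
```

jog_arm:
  plan:
    - [0.4, -0.35, 0, 0, -1]
    - [0.8, -0.64, 0, 0, -1]
    - [0.8, -0.64, 0, 0, -1]
    - [0.8, -0.64, 0, 0, -1]

```text
time: 26.55
tool_pos: [0.6392, 0.0102, 0.2284]
tool_rot: [-3.141, 0.004, 0.056]
contact_force: [-0.2, 0.3, -1.2]
opening: 0.0582
grip_force: 10.0
```

```bash
python3 two.py 9 .645 .009 .13; python3 - <<'E'
from h import *
# compare with the same stage of the first screw: shift of the screw between pictures _2 and _9 
s=readout.observe(); 
for n,(u,v) in(('scene',(228,227)),('side',(238,200))):
    a=cv2.imread(f'pics/{n}_2.png');b=cv2.imread(f'pics/{n}_9.png')
    t=a[v-30:v+1,u-9:u+10]; r=b[v-38:v+9,u-19:u+20]; m=cv2.matchTemplate(r,t,cv2.TM_CCOEFF_NORMED); _,mx,_,loc=cv2.minMaxLoc(m)
    print(n,mx,'shift',loc[0]-10,loc[1]-8)
    J=[proj(n,np.array([.645,.009,.13])+d)[0]-proj(n,[.645,.009,.13])[0] for d in np.eye(3)*.01]; print(np.round(J,1).tolist())
E
```

```text
{'time': 26.55, 'tool_pos': [0.6392, 0.0102, 0.2284], 'tool_rot': [-3.1405, 0.004, 0.0564], 'contact_force': [-0.2149, 0.2871, -1.2186], 'torque': [0.0243, 0.0137, 0.0116], 'opening': 0.0582}
scene u=176+a*0.2500 v=171+b*0.2500
side u=187+a*0.2500 v=145+b*0.2500
scene 0.8924368619918823 shift -4 1
[[-3.8, 1.3], [1.9, 2.0], [-0.3, -3.5]]
side 0.6655237674713135 shift -1 0
[[-3.4, -0.6], [-1.4, 2.2], [-0.3, -2.9]]
```

```bash
python3 - <<'E'
from h import *
T={}
for k in('2','9'):
  for n,(u,v) in(('scene',(228,227)),('side',(238,200))):
    a=cv2.imread(f'pics/{n}_{k}.png').astype(int); g=a[...,1]-a[...,2]   # green minus red: background high, screw low
    print(n,k)
    for r in range(v-34,v+6,3):
        x=g[r,u-18:u+19]; lab=''.join('#' if q<6 else ('+' if q<12 else '.') for q in x); print(r,lab)
E
```

```text
scene 2
193 #############################+.......
196 ####++........########+..............
199 ..............#######+...............
202 ..............#######+...............
205 ..............#######+...............
208 ............+##########+.............
211 ...........##############............
214 ............+##########..............
217 ...............#######+..............
220 ..............+######................
223 ...............######................
226 ...............+####+................
229 .....#############+..................
232 ...+####################+............
side 2
166 .....+###############################
169 ......###############################
172 .........+#############....##########
175 .+.++################................
178 ###########++########+...............
181 ####+########+#######+...............
184 ++##+#++###+###########..............
187 ########################+............
190 #######################..............
193 #######################..............
196 ##############.+#####................
199 #######################+.......
[... 581 characters left out ...]
.....................
229 .....#############...................
232 ...+####################+............
side 9
166 ......###############################
169 ......###############################
172 ........##############....+##########
175 ...+################+................
178 #####+####+#######+..................
181 #####+##++#######+...................
184 +#####+###########+..................
187 ###################..................
190 ##################+..................
193 ################+....................
196 ##############+......................
199 #######################+.............
202 ..########################...........
205 +###########################.........
```

jog_arm:
  plan:
    - [-0.1, 0, 0, 0, -1]
    - [-0.19, 0, -0.05, 0, -1]
    - [-0.19, 0, -0.15, 0, -1]
    - [-0.19, 0, -0.25, 0, -1]
    - [-0.19, 0, -0.306, 0, -1]
    - [-0.19, 0, -0.306, 0, -1]
  squeeze: 3

```text
time: 27.25
tool_pos: [0.6244, 0.0101, 0.2051]
tool_rot: [-3.141, 0.002, 0.057]
contact_force: [0.3, -0.2, -1.2]
opening: 0.0583
grip_force: 3.0
```

```bash
python3 st.py; python3 - <<'E'
from h import *
for n,(u,v) in(('scene',(226,227)),('side',(238,200))):
    shot(n,n+'_10.png'); a=cv2.imread(f'pics/{n}_10.png').astype(int); 
    print(n,u)
    for r in range(v-16,v+16,3):
        x=a[r,u-18:u+19]; g=x[:,1]-x[:,2]; b=x[:,2]-x[:,0]; print(r,''.join('B' if bb>35 else '#' if q<6 else '.' for q,bb in zip(g,b)))
E
```

```text
{'time': 27.25, 'tool_pos': [0.624, 0.01, 0.205], 'tool_rot': [-3.141, 0.002, 0.057], 'torque': [0.028, -0.018, -0.038], 'contact_force': [0.281, -0.182, -1.217], 'opening': 0.058}
scene 226
211 ...................#######...........
214 ..................########...........
217 ...............############..........
220 ................############.........
223 .................#########...........
226 .................#######.............
229 .......#BBBBBBBB#######..............
232 ......BBBBBBBBBB##########...........
235 .....BBBBBBBBBBBBBBBBBBBBBBB#........
238 ...#BBBBBBBBBBBBBBBBBBBBBBBBBBB#.....
241 .#BBBBBBBBBBBBBBBBBBBBBBBBBBBB#......
side 238
184 ###.#..#.####.############...........
187 ################.#######.............
190 ########################.............
193 #########################............
196 #########################............
199 ##########BBBB##########.............
202 ..######BBBBBBB######BBBB#...........
205 ######BBBBBBBBB#####BBBBBBB#.........
208 #####BBBBBBBBBBBBBBBBBBBBBBB#........
211 ###BBBBBBBBBBBBBBBBBBBBBBBB#.........
214 ###BBBBBBBBBBBBBBBBBBBBBBB###........
```

jog_arm:
  plan:
    - [-0.08, -0.005, -0.018, 0, -1]
    - [-0.16, -0.01, -0.04, 0, -1]
    - [-0.25, -0.015, -0.07, 0, -1]
    - [-0.33, -0.02, -0.105, 0, -1]
    - [-0.41, -0.025, -0.145, 0, -1]
    - [-0.47, -0.03, -0.185, 0, -1]
    - [-0.47, -0.03, -0.19, 0, -1]

```text
time: 28.05
tool_pos: [0.5863, 0.0074, 0.1907]
tool_rot: [3.142, 0.001, 0.057]
contact_force: [0.4, -0.4, -0.4]
opening: 0.0576
grip_force: 3.0
```

```bash
python3 st.py; python3 prof.py 3 now
```

```text
{'time': 28.05, 'tool_pos': [0.586, 0.007, 0.191], 'tool_rot': [3.142, 0.001, 0.057], 'torque': [-0.143, 0.031, -0.039], 'contact_force': [0.359, -0.417, -0.388], 'opening': 0.058}
scene 3
 V [95, 95, 99, 102, 103, 103, 101, 98, 97, 101, 106, 108, 105, 100, 96, 96, 98, 102, 105, 105, 105, 112, 125, 136, 141]
 S [52, 29, 14, 9, 9, 9, 9, 9, 9, 9, 10, 10, 9, 8, 8, 9, 9, 9, 10, 10, 11, 14, 18, 21, 22]
scene now
 V [114, 110, 106, 104, 103, 103, 103, 103, 102, 100, 100, 104, 108, 107, 102, 99, 99, 101, 103, 105, 106, 105, 105, 113, 127]
 S [72, 47, 25, 14, 11, 11, 10, 9, 9, 8, 8, 9, 9, 9, 9, 9, 9, 9, 9, 10, 10, 10, 10, 14, 19]
side 3
 V [87, 85, 84, 84, 83, 81, 79, 83, 96, 98, 88, 83, 86, 89, 90, 92, 97, 102, 104, 109, 114, 114, 114, 115, 114]
 S [4, 6, 7, 7, 7, 7, 6, 6, 6, 7, 7, 7, 7, 7, 8, 9, 9, 10, 10, 13, 16, 19, 18, 17, 17]
side now
 V [85, 86, 87, 90, 90, 88, 84, 82, 86, 99, 109, 103, 90, 85, 89, 93, 94, 94, 98, 102, 104, 111, 117, 119, 119]
 S [9, 8, 6, 6, 7, 7, 7, 8, 8, 8, 8, 9, 10, 10, 9, 7, 7, 9, 10, 10, 13, 15, 17, 19, 18]
```

jog_arm:
  plan:
    - [0.03, 0, -0.06, 0, -1]
    - [0.07, 0, -0.13, 0, -1]
    - [0.11, 0, -0.2, 0, -1]
    - [0.15, 0, -0.27, 0, -1]
    - [0.19, 0, -0.34, 0, -1]
    - [0.2, 0, -0.37, 0, -1]
    - [0.2, 0, -0.37, 0, -1]
  squeeze: 6

```text
time: 28.85
tool_pos: [0.603, 0.0073, 0.1612]
tool_rot: [3.141, 0.001, 0.057]
contact_force: [-1.7, -1.5, 2.3]
opening: 0.0578
grip_force: 6.0
```

```bash
python3 st.py; python3 prof.py 4 now | grep -A1 -e scene -e side
```

```text
{'time': 28.85, 'tool_pos': [0.603, 0.007, 0.161], 'tool_rot': [3.141, 0.001, 0.057], 'torque': [-0.329, 0.334, -0.049], 'contact_force': [-1.748, -1.514, 2.348], 'opening': 0.058}
scene 4
 V [87, 91, 96, 98, 99, 101, 104, 106, 106, 106, 113, 127, 138, 143, 144, 144, 145, 144, 144, 144, 145, 145, 145, 144, 145]
--
scene now
 V [88, 91, 95, 98, 101, 103, 106, 107, 106, 106, 114, 128, 139, 143, 144, 145, 145, 145, 145, 145, 145, 145, 145, 145, 145]
--
side 4
 V [87, 89, 93, 96, 98, 101, 103, 107, 113, 119, 120, 119, 120, 121, 122, 122, 121, 122, 122, 123, 123, 123, 123, 120, 115]
--
side now
 V [86, 90, 94, 96, 99, 100, 99, 103, 115, 123, 123, 122, 121, 120, 120, 121, 123, 123, 121, 122, 123, 125, 125, 119, 110]
```

jog_arm:
  plan:
    - [0.003, 0, -0.005, -0.09, -1]
    - [0.006, 0, -0.01, -0.18, -1]
    - [0.009, 0, -0.015, -0.27, -1]
    - [0.012, 0, -0.02, -0.36, -1]
    - [0.014, 0, -0.025, -0.45, -1]
    - [0.014, 0, -0.025, -0.45, -1]
  squeeze: 8

```text
time: 29.55
tool_pos: [0.6053, 0.0088, 0.1598]
tool_rot: [-3.139, -0.001, -0.65]
contact_force: [1.0, 2.2, 2.8]
opening: 0.0648
grip_force: 8.0
```

jog_arm:
  plan:
    - [0, 0, 0, 0, 1]
    - [0, 0, 0, 0, 1]
    - [0, 0, 0.06, 0, 1]
    - [0, 0, 0.06, 0.095, 1]
    - [0, 0, 0.06, 0.19, 1]
    - [0, 0, 0.06, 0.285, 1]
    - [0, 0, 0.06, 0.38, 1]
    - [0, 0, 0.06, 0.475, 1]
    - [0, 0, 0.06, 0.57, 1]
    - [0, 0, 0.06, 0.665, 1]
    - [0, 0, 0.06, 0.76, 1]

```text
time: 30.65
tool_pos: [0.6042, 0.0072, 0.1644]
tool_rot: [3.141, 0.001, 0.551]
contact_force: [-0.0, -0.8, -0.1]
opening: 0.0914
grip_force: 0.0
```

jog_arm:
  plan:
    - [0, 0, 0, 0.095, 1]
    - [0, 0, 0, 0.19, 1]
    - [0, 0, 0, 0.24, 1]
    - [0, 0, 0, 0.24, -1]
    - [0, 0, 0, 0.24, -1]
    - [0, 0, 0, 0.24, -1]
    - [0, 0, 0, 0.24, -1]
    - [0, 0, 0, 0.24, -1]
    - [0, 0, 0, 0.24, -1]
    - [0, 0, 0, 0.24, -1]
    - [0, 0, 0, 0.24, -1]

```text
time: 31.75
tool_pos: [0.6044, 0.0075, 0.1643]
tool_rot: [3.141, -0.0, 0.921]
contact_force: [0.0, 0.2, -0.1]
opening: 0.0343
grip_force: 7.4
```

```bash
python3 st.py; python3 prof.py 6 now | grep -A1 -e scene -e side
```

```text
{'time': 31.75, 'tool_pos': [0.604, 0.008, 0.164], 'tool_rot': [3.141, -0.0, 0.921], 'torque': [-0.16, -0.093, 0.004], 'contact_force': [0.031, 0.239, -0.094], 'opening': 0.034}
scene 6
 V [88, 96, 101, 103, 103, 104, 107, 108, 107, 110, 122, 137, 144, 146, 146, 146, 146, 146, 146, 146, 145, 145, 145, 144, 143]
--
scene now
 V [89, 94, 97, 97, 98, 100, 103, 105, 105, 110, 122, 137, 145, 147, 147, 147, 148, 147, 148, 148, 148, 148, 149, 148, 147]
--
side 6
 V [88, 87, 91, 93, 94, 96, 99, 104, 114, 124, 126, 123, 123, 123, 125, 126, 126, 126, 125, 125, 125, 124, 123, 123, 130]
--
side now
 V [98, 86, 87, 95, 97, 97, 96, 98, 104, 116, 125, 128, 127, 127, 128, 127, 127, 128, 128, 127, 128, 129, 130, 131, 128]
```

jog_arm:
  plan:
    - [0.003, 0, -0.005, -0.08, -1]
    - [0.006, 0, -0.01, -0.16, -1]
    - [0.009, 0, -0.015, -0.24, -1]
    - [0.012, 0, -0.02, -0.32, -1]
    - [0.015, 0, -0.025, -0.4, -1]
    - [0.018, 0, -0.03, -0.48, -1]
    - [0.021, 0, -0.036, -0.56, -1]
    - [0.024, 0, -0.042, -0.64, -1]
    - [0.024, 0, -0.042, -0.7, -1]

```text
time: 32.75
tool_pos: [0.6063, 0.0083, 0.1614]
tool_rot: [-3.14, -0.0, -0.183]
contact_force: [-1.0, 3.7, 3.7]
opening: 0.0215
grip_force: 8.8
```

```bash
python3 st.py; python3 prof.py now | grep -A1 -e scene -e side
```

```text
{'time': 32.75, 'tool_pos': [0.606, 0.008, 0.161], 'tool_rot': [-3.14, -0.0, -0.183], 'torque': [0.68, 0.151, 0.193], 'contact_force': [-0.955, 3.743, 3.679], 'opening': 0.022}
scene now
 V [85, 90, 96, 103, 106, 107, 106, 111, 124, 137, 143, 145, 145, 144, 144, 144, 143, 142, 142, 141, 140, 139, 138, 137, 135]
--
side now
 V [91, 91, 95, 98, 104, 115, 123, 122, 120, 121, 123, 123, 123, 124, 123, 122, 122, 123, 123, 122, 120, 118, 114, 110, 106]
```

jog_arm:
  plan:
    - [0.002, 0, -0.004, -0.08, -1]
    - [0.005, 0, -0.008, -0.16, -1]
    - [0.008, 0, -0.014, -0.24, -1]
    - [0.011, 0, -0.019, -0.32, -1]
    - [0.013, 0, -0.023, -0.36, -1]
    - [0.013, 0, -0.023, -0.36, -1]

```text
time: 33.45
tool_pos: [0.6082, 0.0075, 0.1619]
tool_rot: [-3.139, -0.003, -0.742]
contact_force: [-3.9, 0.8, 14.2]
opening: 0.0271
grip_force: 13.3
```

```bash
python3 st.py; python3 prof.py now | grep -A1 -e scene -e side
```

```text
{'time': 33.45, 'tool_pos': [0.608, 0.008, 0.162], 'tool_rot': [-3.139, -0.003, -0.742], 'torque': [0.476, 0.352, 0.258], 'contact_force': [-3.888, 0.799, 14.23], 'opening': 0.027}
scene now
 V [89, 97, 104, 106, 105, 106, 115, 128, 138, 142, 143, 143, 143, 142, 142, 142, 142, 141, 140, 138, 136, 133, 128, 123, 120]
--
side now
 V [102, 104, 105, 108, 112, 115, 117, 117, 115, 116, 117, 118, 118, 116, 113, 112, 112, 111, 112, 113, 114, 113, 110, 108, 111]
```

jog_arm:
  plan:
    - [0, 0, 0.025, 0.05, -1]
    - [0, 0, 0.03, -0.05, -1]
    - [0, 0, 0.03, -0.12, -1]
    - [0, 0, 0.03, -0.12, -1]
  squeeze: 9

```text
time: 33.95
tool_pos: [0.6077, 0.0073, 0.1626]
tool_rot: [-3.14, -0.002, -0.932]
contact_force: [-2.3, 0.3, 6.7]
opening: 0.0279
grip_force: 12.8
```

```bash
python3 st.py; python3 prof.py now | grep -A1 -e scene -e side
```

```text
{'time': 33.95, 'tool_pos': [0.608, 0.007, 0.163], 'tool_rot': [-3.14, -0.002, -0.932], 'torque': [0.262, 0.07, 0.295], 'contact_force': [-2.254, 0.31, 6.741], 'opening': 0.028}
scene now
 V [84, 90, 96, 97, 96, 99, 111, 124, 130, 131, 129, 128, 127, 127, 127, 126, 125, 125, 124, 123, 123, 123, 122, 122, 121]
--
side now
 V [86, 87, 93, 102, 110, 113, 112, 113, 111, 109, 111, 113, 112, 110, 110, 111, 112, 112, 109, 108, 109, 109, 111, 115, 119]
```

jog_arm:
  plan:
    - [0, 0, 0, 0.09, -1]
    - [0, 0, 0, 0.18, -1]
    - [0, 0, 0, 0.27, -1]
    - [0, 0, 0.005, 0.36, -1]
    - [-0.005, 0, 0.01, 0.45, -1]
    - [-0.008, 0, 0.015, 0.54, -1]
    - [-0.01, 0, 0.02, 0.6, -1]

```text
time: 34.75
tool_pos: [0.6066, 0.0074, 0.1631]
tool_rot: [3.141, -0.0, 0.018]
contact_force: [1.0, -0.6, -0.4]
opening: 0.02
grip_force: 9.0
```

jog_arm:
  plan:
    - [-0.003, 0, 0.005, 0.09, -1]
    - [-0.007, 0, 0.01, 0.18, -1]
    - [-0.01, 0, 0.015, 0.27, -1]
    - [-0.015, 0, 0.02, 0.36, -1]
    - [-0.02, 0, 0.025, 0.45, -1]
    - [-0.025, 0, 0.03, 0.54, -1]
    - [-0.03, 0, 0.035, 0.62, -1]
    - [-0.03, 0, 0.035, 0.62, -1]

```text
time: 35.55
tool_pos: [0.6044, 0.007, 0.1668]
tool_rot: [3.14, -0.0, 0.988]
contact_force: [-1.0, -0.5, 6.8]
opening: 0.0271
grip_force: 10.4
```

```bash
python3 st.py; python3 prof.py now | grep -A1 -e scene -e side
```

```text
{'time': 35.55, 'tool_pos': [0.604, 0.007, 0.167], 'tool_rot': [3.14, -0.0, 0.988], 'torque': [-0.094, 0.04, -0.185], 'contact_force': [-1.009, -0.513, 6.766], 'opening': 0.027}
scene now
 V [85, 89, 93, 97, 101, 103, 103, 102, 108, 120, 133, 140, 142, 142, 142, 142, 142, 142, 142, 142, 142, 142, 140, 138, 135]
--
side now
 V [92, 92, 93, 94, 95, 97, 101, 108, 117, 122, 123, 121, 120, 118, 119, 121, 122, 122, 121, 121, 121, 120, 117, 115, 114]
```

Following back out, as before. Same re-grip on the wing edges and final back-turn.

jog_arm:
  plan:
    - [0, 0, 0, 0, 1]
    - [0, 0, 0, 0, 1]
    - [0, 0, 0.05, -0.05, 1]
    - [0, 0, 0.05, -0.14, 1]
    - [-0.02, 0, 0.05, -0.23, 1]
    - [-0.05, 0, 0.05, -0.32, 1]
    - [-0.08, 0, 0.05, -0.41, 1]
    - [-0.09, 0, 0.05, -0.5, 1]
    - [-0.1, 0, 0.05, -0.59, 1]
    - [-0.12, 0, 0.05, -0.68, 1]
    - [-0.13, 0, 0.05, -0.77, 1]
    - [-0.13, 0, 0.0, -0.86, 1]

```text
time: 36.85
tool_pos: [0.5938, 0.0074, 0.1657]
tool_rot: [3.141, -0.0, -0.372]
contact_force: [0.4, -0.2, -1.5]
opening: 0.0919
grip_force: 0.0
```

jog_arm:
  plan:
    - [0, 0, -0.07, -0.09, 1]
    - [0, 0, -0.14, -0.145, 1]
    - [0, 0, -0.14, -0.145, -1]
    - [0, 0, -0.14, -0.145, -1]
    - [0, 0, -0.14, -0.145, -1]
    - [0, 0, -0.14, -0.145, -1]
    - [0, 0, -0.14, -0.145, -1]
    - [0.05, 0, -0.1, -0.145, -1]
    - [0.11, 0, -0.08, -0.145, -1]
  squeeze: 8

```text
time: 37.75
tool_pos: [0.6023, 0.0072, 0.16]
tool_rot: [3.14, 0.001, -0.594]
contact_force: [-7.0, -2.2, 5.6]
opening: 0.0678
grip_force: 7.6
```

jog_arm:
  plan:
    - [-0.003, 0, 0.005, 0.09, -1]
    - [-0.006, 0, 0.01, 0.18, -1]
    - [-0.009, 0, 0.015, 0.27, -1]
    - [-0.012, 0, 0.02, 0.36, -1]
    - [-0.014, 0, 0.025, 0.45, -1]
    - [-0.014, 0, 0.025, 0.52, -1]
    - [-0.014, 0, 0.025, 0.56, -1]

```text
time: 38.45
tool_pos: [0.6024, 0.0076, 0.162]
tool_rot: [3.141, -0.002, 0.289]
contact_force: [1.8, -0.6, 1.7]
opening: 0.0281
grip_force: 7.8
```

jog_arm:
  plan:
    - [-0.01, 0.01, 0.02, -0.05, -1]
    - [-0.02, 0.01, 0.04, -0.1, -1]
    - [-0.02, 0.01, 0.04, -0.14, -1]
    - [-0.03, 0.01, 0.06, -0.14, -1]
    - [-0.03, 0.01, 0.06, -0.14, -1]
  squeeze: 12

```text
time: 38.95
tool_pos: [0.6014, 0.0084, 0.1653]
tool_rot: [3.141, -0.004, 0.066]
contact_force: [9.1, -0.5, -11.0]
opening: 0.0262
grip_force: 11.9
```

```bash
python3 st.py; python3 prof.py now | grep -A1 -e scene -e side
```

```text
{'time': 38.95, 'tool_pos': [0.601, 0.008, 0.165], 'tool_rot': [3.141, -0.004, 0.066], 'torque': [-0.072, -1.611, 0.223], 'contact_force': [9.136, -0.464, -10.977], 'opening': 0.026}
scene now
 V [90, 94, 97, 96, 99, 106, 113, 115, 115, 117, 125, 138, 145, 147, 147, 147, 147, 147, 146, 146, 146, 145, 145, 144, 144]
--
side now
 V [99, 92, 93, 95, 94, 95, 95, 101, 113, 123, 127, 128, 129, 128, 127, 128, 127, 126, 124, 123, 122, 121, 119, 119, 118]
```

jog_arm:
  plan:
    - [0, 0, 0, 0, 1]
    - [0, 0, 0, 0, 1]
    - [0, 0, 0.3, 0, 1]
    - [0, 0, 0.8, 0, 1]
    - [0, 0, 1, 0, 1]
    - [0, 0, 1, 0, 1]

```text
time: 39.65
tool_pos: [0.6003, 0.0083, 0.2497]
tool_rot: [3.14, -0.006, 0.065]
contact_force: [-0.3, -0.7, 0.2]
opening: 0.0701
grip_force: 0.0
```

```bash
cat > pose.py <<'E'
from h import *
from scipy.optimize import minimize
Y0=.057; X=np.array([.866*np.cos(Y0),.866*np.sin(Y0),.5]);Y=np.array([-np.sin(Y0),np.cos(Y0),0]);Z=np.cross(X,Y); C=np.array([.645,.0087,.093])
def box(x0,x1,hy,hz): return np.array([[x,y,z] for x in(x0,x1) for y in(-hy,hy) for z in(-hz,hz)])
a=np.radians(np.arange(0,360,30)); cyl=lambda x0,x1,r:np.array([[x,r*np.cos(k),r*np.sin(k)] for x in(x0,x1) for k in a])
parts=[box(-.096,-.066,.029,.010),box(-.066,-.058,.029,.015),cyl(-.058,-.008,.009),cyl(-.008,0,.0165)]
def frame(p):  # phi clockwise from level, z, tilt about Y (droop towards robot +), tilt about X
    phi,z,ty,tx=p; ax=-Z+np.tan(ty)*X+np.tan(tx)*Y; ax/=np.linalg.norm(ax)   # screw +x (to the tip); wing end leans opposite
    y0=Y-ax*(Y@ax); y0/=np.linalg.norm(y0); z0=np.cross(ax,y0)
    y=np.cos(phi)*y0+np.sin(phi)*z0; return np.c_[ax,y,np.cross(ax,y)],C+Z*z
obs={}
def load(k):
    for n in('scene','side'):
        im=cv2.imread(f'pics/{n}_{k}.png').astype(int); q=proj(n,[.605,.007,.165])[0]; u,v=q.round().astype(int); 
        x0,y0,x1,y1=u-28,v-26,u+28,v+30; f=im[y0:y1,x0:x1]; g=f[...,1]-f[...,2]; b=f[...,2]-f[...,0]
        obs[n]=(((g<8)&(b<33)&(f.max(2)>95)).astype(np.uint8),x0,y0)
S=4
def render(n,p):
    m,x0,y0=obs[n]; R,o=frame(p); M=np.zeros((m.shape[0]*S,m.shape[1]*S),np.uint8)
    for q in parts: 
        w=proj(n,o+q@R.T)-[x0,y0]+.5; cv2.fillConvexPoly(M,cv2.convexHull((w*S).astype(np.float32)).round().astype(np.int32),255)
    return cv2.resize(M,(m.shape[1],m.shape[0]),interpolation=cv2.INTER_AREA)/255.
def cost(p,rows=slice(0,None)): return sum(np.abs(render(n,p)-obs[n][0])[rows].sum() for n in obs)
def fit(k,show=True):
    load(k); best=[]
    for phi in np.radians(np.arange(-90,90,15)):
        r=min((minimize(cost,[phi,z,t,0],method='Nelder-Mead',options=dict(initial_simplex=np.array([phi,z,t,0])+np.vstack([np.zeros(4),np.diag([.15,.003,.05,.05])]),maxiter=150)) for z,t in((.006,.1),)),key=lambda r:r.fun)
        best.append((r.fun,r.x))
    best.sort(key=lambda t:t[0])
    for f,x in best[:4]: print(round(f,1),'phi',np.degrees(x[0]).round(0),'z mm',(x[1]*1e3).round(1),'tilts',np.degrees(x[2:]).round(1))
    if show:
        for n in obs:
            r=render(n,best[0][1]); print(n)
            for i in range(0,obs[n][0].shape[0],2): print(''.join('#' if o and q>.5 else 'o' if o else 'm' if q>.5 else '.' for o,q in zip(obs[n][0][i],r[i])))
if __name__=='__main__':
    import sys
    if sys.argv[1]=='now':
        for n in('scene','side'): shot(n,n+'_now.png')
    fit(sys.argv[1])
E
python3 st.py; python3 pose.py now
```

```text
{'time': 39.65, 'tool_pos': [0.6, 0.008, 0.25], 'tool_rot': [3.14, -0.006, 0.065], 'torque': [0.081, 0.03, 0.008], 'contact_force': [-0.26, -0.651, 0.243], 'opening': 0.07}Traceback (most recent call last):
  File "pose.py", line 39, in <module>
    fit(sys.argv[1])
    ~~~^^^^^^^^^^^^^
  File "pose.py", line 27, in fit
    r=min((minimize(cost,[phi,z,t,0],method='Nelder-Mead',options=dict(initial_simplex=np.array([phi,z,t,0])+np.vstack([np.zeros(4),np.diag([.15,.003,.05,.05])]),maxiter=150)) for z,t in((.006,.1),)),key=lambda r:r.fun)
  File "pose.py", line 27, in <genexpr>
    r=min((minimize(cost,[phi,z,t,0],method='Nelder-Mead',options=dict(initial_simplex=np.array([phi,z,t,0])+np.vstack([np.zeros(4),np.diag([.15,.003,.05,.05])]),maxiter=150)) for z,t in((.006,.1),)),key=lambda r:r.fun)
           ~~~~~~~~^^^^^^^^^^^^^^^^^^^^^^^^^^^^^^^^^^^^^^^^^^^^^^^^^^^^^^^^^^^^^^^^^^^^^^^^^^^^^^^^^^^^^^^^^^^^^^^^^^^^^^^^^^^^^^^^^^^^^^^^^^^^^^^^^^^^^^^^^^^^^^^^^^^^^^^^^^^^
    res = _minimize_neldermead(fun, x0, args, callback, bounds=bounds,
                               **options)
    fxr =
[... 306 characters left out ...]
 File "pose.py", line 23, in <genexpr>
    def cost(p,rows=slice(0,None)): return sum(np.abs(render(n,p)-obs[n][0])[rows].sum() for n in obs)
                                                      ~~~~~~^^^^^
  File "pose.py", line 21, in render
    w=proj(n,o+q@R.T)-[x0,y0]+.5; cv2.fillConvexPoly(M,cv2.convexHull((w*S).astype(np.float32)).round().astype(np.int32),255)
      ~~~~^^^^^^^^^^^
  File "h.py", line 13, in proj
    K,k1,T=cal(n); p=np.atleast_2d(p); c=(p-T[:3,3])@T[:3,:3]
           ~~~^^^
  File "h.py", line 6, in cal
    c=cams.calibration(n); return np.array(c['K'],float),float(c['k1']),np.array(c['world_from_camera'],float)
ValueError: time passes only in moves, steps and waits
```

```bash
python3 - <<'E'
s=open('h.py').read().replace("def cal(n):","import functools\n@functools.lru_cache(None)\ndef cal(n):"); open('h.py','w').write(s)
E
timeout 300 python3 pose.py now
```

```text
633.7 phi 64.0 z mm 7.2 tilts [7.2 2.7]
634.0 phi -116.0 z mm 7.2 tilts [7.2 2.8]
634.8 phi 64.0 z mm 7.1 tilts [7.4 2.9]
635.1 phi 64.0 z mm 7.2 tilts [7.1 2.9]
scene
..................................oooooooo..............
...................................o.o..................
........................................................
........................................................
........................................................
........................................................
........................................................
........................................................
..........................mmm...........................
.........................############oo.................
........................#################o..............
.......................####################.............
......................####################..............
...................######################...............
..................######################................
...................m###################.................
....................
[... 1564 characters left out ...]
####m...........
o....................mm####################.............
......................##################m...............
oo......o...........#########...mm######................
.ooo..........mm###########...........m.................
ooooooo......m###########o..............................
ooooo........m#########m................................
oooo.........omm####mmmm................................
ooo...........o#mmmmmmm.................................
oo..................m...................................
o.......................................................
o.......................................................
o.......................................................
```

jog_arm:
  plan:
    - [-0.09, -0.05, 0, 0.09, 1]
    - [-0.09, -0.05, 0, 0.18, 1]
    - [-0.09, -0.05, -0.1, 0.25, 1]
    - [-0.09, -0.05, -0.5, 0.25, 1]
    - [-0.09, -0.05, -1, 0.25, 1]
    - [-0.09, -0.05, -1, 0.25, 1]

```text
time: 40.45
tool_pos: [0.5877, 0.0048, 0.1599]
tool_rot: [-3.134, 0.011, 0.458]
contact_force: [-0.6, 0.2, -0.6]
opening: 0.0913
grip_force: 0.0
```

jog_arm:
  plan:
    - [0, 0, -0.08, 0, 1]
    - [0, 0, -0.08, 0, -1]
    - [0, 0, -0.08, 0, -1]
    - [0, 0, -0.08, 0, -1]
    - [0, 0, -0.08, 0, -1]
    - [0, 0, -0.08, 0, -1]
    - [0, 0, -0.08, 0, -1]
    - [0.06, 0.02, -0.05, 0, -1]
    - [0.12, 0.04, -0.04, 0, -1]
  squeeze: 12

```text
time: 41.35
tool_pos: [0.6019, 0.0076, 0.1635]
tool_rot: [3.141, -0.001, 0.458]
contact_force: [-0.7, -0.7, 0.8]
opening: 0.0322
grip_force: 0.1
```

```bash
python3 st.py
```

```text
{'time': 41.35, 'tool_pos': [0.602, 0.008, 0.163], 'tool_rot': [3.141, -0.001, 0.458], 'torque': [-0.028, -0.013, 0.011], 'contact_force': [-0.67, -0.695, 0.751], 'opening': 0.032}
```

jog_arm:
  plan:
    - [0, 0, 0, 0, -1]
    - [0, 0, 0, 0, -1]
    - [0, 0, 0, 0.08, -1]
    - [0, 0, 0, 0.16, -1]
    - [0, 0, 0.005, 0.24, -1]
    - [0, 0, 0.01, 0.32, -1]
    - [-0.005, 0, 0.015, 0.4, -1]
    - [-0.01, 0, 0.02, 0.48, -1]
    - [-0.015, 0, 0.025, 0.56, -1]
    - [-0.02, 0, 0.03, 0.64, -1]
    - [-0.02, 0, 0.03, 0.7, -1]
    - [-0.02, 0, 0.03, 0.7, -1]

```text
time: 42.55
tool_pos: [0.5994, 0.0077, 0.1667]
tool_rot: [3.141, -0.0, 1.56]
contact_force: [-4.4, 1.6, 9.4]
opening: 0.0297
grip_force: 13.4
```

```bash
python3 st.py; python3 prof.py now | grep -A1 -e scene
```

```text
{'time': 42.55, 'tool_pos': [0.599, 0.008, 0.167], 'tool_rot': [3.141, -0.0, 1.56], 'torque': [0.175, 0.364, -0.26], 'contact_force': [-4.42, 1.592, 9.434], 'opening': 0.03}
scene now
 V [88, 93, 97, 98, 99, 102, 105, 105, 102, 99, 104, 115, 124, 128, 128, 128, 128, 128, 128, 128, 128, 128, 128, 128, 128]
```

jog_arm:
  plan:
    - [0, 0, 0, 0, 1]
    - [0, 0, 0, 0, 1]
    - [0, 0, 0.3, -0.09, 1]
    - [0, 0, 0.7, -0.18, 1]
    - [0, 0, 1, -0.27, 1]
    - [0, 0, 1, -0.36, 1]
    - [0, 0, 1, -0.45, 1]
    - [0, 0, 1, -0.54, 1]
    - [0, 0, 1, -0.63, 1]
    - [0, 0, 1, -0.72, 1]
    - [0, 0, 1, -0.81, 1]
    - [0, 0, 1, -0.9, 1]

```text
time: 43.85
tool_pos: [0.5995, 0.0076, 0.2453]
tool_rot: [-3.141, 0.001, 0.138]
contact_force: [0.1, 0.5, 0.5]
opening: 0.0918
grip_force: 0.0
```

```bash
python3 st.py; timeout 300 python3 pose.py now | head -4
```

```text
{'time': 43.85, 'tool_pos': [0.6, 0.008, 0.245], 'tool_rot': [-3.141, 0.001, 0.138], 'torque': [0.023, -0.037, 0.031], 'contact_force': [0.094, 0.55, 0.543], 'opening': 0.092}
658.3 phi 20.0 z mm 10.1 tilts [9.9 2.6]
659.3 phi 20.0 z mm 10.1 tilts [10.3  2.8]
659.4 phi 20.0 z mm 10.0 tilts [9.8 2.3]
659.9 phi 21.0 z mm 10.1 tilts [10.4  2.7]
```

jog_arm:
  plan:
    - [-0.14, -0.05, 0, -0.09, 1]
    - [-0.14, -0.05, 0, -0.18, 1]
    - [-0.14, -0.05, -0.1, -0.247, 1]
    - [-0.14, -0.05, -0.6, -0.247, 1]
    - [-0.14, -0.05, -1, -0.247, 1]
    - [-0.14, -0.05, -1, -0.247, 1]

```text
time: 44.55
tool_pos: [0.5856, 0.0039, 0.1611]
tool_rot: [3.14, 0.009, -0.241]
contact_force: [-0.8, 0.2, 0.3]
opening: 0.0916
grip_force: 0.0
```

jog_arm:
  plan:
    - [0, 0, -0.1, 0, 1]
    - [0, 0, -0.1, 0, -1]
    - [0, 0, -0.1, 0, -1]
    - [0, 0, -0.1, 0, -1]
    - [0, 0, -0.1, 0, -1]
    - [0, 0, -0.1, 0, -1]
    - [0, 0, -0.1, 0, -1]
    - [0.06, 0.02, -0.06, 0, -1]
    - [0.13, 0.04, -0.03, 0, -1]
    - [0.13, 0.04, -0.03, 0, -1]
  squeeze: 10

```text
time: 45.55
tool_pos: [0.5998, 0.0067, 0.1637]
tool_rot: [3.141, -0.001, -0.244]
contact_force: [-3.2, -0.6, 4.0]
opening: 0.061
grip_force: 9.8
```

jog_arm:
  plan:
    - [0, 0, 0, 0.08, -1]
    - [0, 0, 0.01, 0.16, -1]
    - [-0.005, 0, 0.015, 0.24, -1]
    - [-0.01, 0, 0.02, 0.32, -1]
    - [-0.01, 0, 0.02, 0.36, -1]
    - [-0.01, 0, 0.02, 0.36, -1]

```text
time: 46.15
tool_pos: [0.5992, 0.005, 0.1657]
tool_rot: [3.138, -0.002, 0.322]
contact_force: [-1.6, -5.0, 5.2]
opening: 0.0603
grip_force: 10.5
```

```bash
python3 st.py; python3 prof.py now | grep -A1 -e scene
```

```text
{'time': 46.15, 'tool_pos': [0.599, 0.005, 0.166], 'tool_rot': [3.138, -0.002, 0.322], 'torque': [-1.385, 0.025, -0.346], 'contact_force': [-1.597, -4.99, 5.168], 'opening': 0.06}
scene now
 V [87, 91, 95, 98, 100, 102, 104, 104, 104, 105, 113, 128, 138, 143, 144, 144, 144, 144, 144, 144, 144, 145, 144, 144, 145]
```

Edge grip held. Now the draw-out, same as for the first.

jog_arm:
  plan:
    - [-0.01, 0.01, 0.02, -0.06, -1]
    - [-0.02, 0.02, 0.04, -0.12, -1]
    - [-0.02, 0.02, 0.04, -0.17, -1]
    - [-0.03, 0.02, 0.06, -0.17, -1]
    - [-0.03, 0.02, 0.06, -0.17, -1]
  squeeze: 12

```text
time: 46.75
tool_pos: [0.5958, 0.0088, 0.1692]
tool_rot: [-3.141, 0.0, 0.057]
contact_force: [-0.1, 2.0, -1.5]
opening: 0.0588
grip_force: 11.6
```

```bash
python3 st.py; python3 prof.py now | grep -A1 -e scene
```

```text
{'time': 46.75, 'tool_pos': [0.596, 0.009, 0.169], 'tool_rot': [-3.141, 0.0, 0.057], 'torque': [0.468, 0.071, 0.148], 'contact_force': [-0.084, 2.013, -1.523], 'opening': 0.059}
scene now
 V [95, 98, 100, 100, 98, 98, 101, 105, 108, 107, 106, 113, 124, 135, 141, 142, 142, 142, 143, 143, 143, 143, 144, 144, 144]
```

jog_arm:
  plan:
    - [-0.08, -0.004, 0.13, 0, -1]
    - [-0.16, -0.008, 0.27, 0, -1]
    - [-0.24, -0.012, 0.4, 0, -1]
    - [-0.32, -0.016, 0.54, 0, -1]
    - [-0.32, -0.016, 0.7, 0, -1]
    - [-0.32, -0.016, 0.9, 0, -1]
    - [-0.32, -0.016, 0.9, 0, -1]
  squeeze: 20

```text
time: 47.55
tool_pos: [0.571, 0.0067, 0.2447]
tool_rot: [3.14, -0.006, 0.054]
contact_force: [0.4, 0.1, -0.6]
opening: 0.0585
grip_force: 19.6
```

```bash
python3 st.py; python3 - <<'E'
from h import *
p=np.array(readout.observe()['tool_pos'])
for n in('scene','side'):
    im=shot(n,n+'_now.png').astype(int); q=proj(n,p+[.03,0,-.05])[0].round().astype(int); print(n,q)
    for r in range(q[1]-24,q[1]+24,3):
        x=im[r,q[0]-24:q[0]+25]; g=x[:,1]-x[:,2]; b=x[:,2]-x[:,0]; print(''.join('B' if bb>35 else '#' if k<8 else '.' for k,bb in zip(g,b)))
E
```

```text
{'time': 47.55, 'tool_pos': [0.571, 0.007, 0.245], 'tool_rot': [3.14, -0.006, 0.054], 'torque': [0.057, 0.013, -0.003], 'contact_force': [0.388, 0.059, -0.639], 'opening': 0.059}
scene [241 192]
BBBBBBBBBBBBBB###################################
BBBBBBBBBBBB#######BBB##########################.
BBBBBBBBBB##BBBBBBBBBBBB##################.......
BBBBBBBBBBBBBBBBBBBBBBBBBB##############.........
BBBBBBBBBBBBBBBBBBBBBBBB################.........
BBBBBBBBBBBBBBBBBBBBBBB########BBBBBBB###........
BBBBBBBBBBBBBBBBBBBBB########BBBBBBBBB##.........
BBBBBBBBBBBBBBBBBBBB#########....................
BBBBBBBBBBB################......................
##............############.......................
...............###########.......................
...............#########.........................
.............#########...........................
............#######..............................
...........######................................
...........####..................................
side [251 178]
.......####################################......
.......####################################......
................#########################........
................#########################........
................##########################.......
......#..........##BBBB##################........
....####............#################............
########..........###############................
#########.......############.....................
#########.......############.....................
#########.....############.......................
##########....########...........................
##########...#####...............................
#########........................................
#######..........................................
###BBBBBBBBBBBBB#................................
```

The screw is out and held, tilted tip-forward. On to the blue bin.

jog_arm:
  plan:
    - [-0.2, 0.5, 0, 0, -1]
    - [-0.46, 0.93, 0, 0, -1]
    - [-0.46, 0.93, 0, 0, -1]

```text
time: 47.95
tool_pos: [0.5305, 0.0848, 0.2407]
tool_rot: [-3.14, 0.003, 0.058]
contact_force: [-0.0, -0.1, -0.5]
opening: 0.0585
grip_force: 19.6
```

jog_arm:
  plan:
    - [-0.2, 0.5, 0, 0, -1]
    - [-0.46, 0.93, 0, 0, -1]
    - [-0.46, 0.93, 0, 0, -1]

```text
time: 48.25
tool_pos: [0.4942, 0.1587, 0.2409]
tool_rot: [-3.141, 0.002, 0.058]
contact_force: [-0.5, -0.3, -0.7]
opening: 0.0588
grip_force: 19.6
```

jog_arm:
  plan:
    - [0, 0.5, 0, 0, -1]
    - [0, 0.93, 0, 0, -1]
    - [0, 0.93, 0, 0, -1]

```text
time: 48.55
tool_pos: [0.4965, 0.2327, 0.2407]
tool_rot: [-3.141, 0.001, 0.057]
contact_force: [1.3, -1.0, -0.9]
opening: 0.0584
grip_force: 19.6
```

jog_arm:
  plan:
    - [0, 0.5, 0, 0, -1]
    - [0, 0.93, 0, 0, -1]
    - [0, 0.93, 0, 0, -1]

```text
time: 48.85
tool_pos: [0.4966, 0.3066, 0.2405]
tool_rot: [-3.141, 0.001, 0.057]
contact_force: [-0.1, -0.2, -0.8]
opening: 0.0585
grip_force: 19.6
```

jog_arm:
  plan:
    - [0, 0.5, 0, -0.04, -1]
    - [0, 0.93, 0, -0.04, -1]
    - [0, 0.93, 0, -0.04, -1]
    - [0, 0.93, 0, -0.04, -1]

```text
time: 49.25
tool_pos: [0.4969, 0.3777, 0.2405]
tool_rot: [3.14, 0.001, -0.008]
contact_force: [0.3, -0.2, -0.6]
opening: 0.0588
grip_force: 19.6
```

```bash
python3 st.py; python3 - <<'E'
from h import *
# blue bin outline from pixels of its rim: bounding of blue mask in start pictures, rim at z=.06 / base
for n in('scene','side'):
    im=cv2.imread(f'pics/{n}0.png').astype(int); m=((im[...,0]-im[...,2]>40)&(im[...,0]-im[...,1]>25)).astype(np.uint8)
    k,l,st,c=cv2.connectedComponentsWithStats(m); q=proj(n,[.495,.38,.03])[0].astype(int); i=np.bincount(l[q[1]-20:q[1]+20,q[0]-20:q[0]+20].ravel(),minlength=k)[1:].argmax()+1
    h=cv2.convexHull(np.argwhere(l==i)[:,::-1].astype(np.int32)); a=cv2.approxPolyDP(h,3,True)[:,0]
    print(n,[(x.tolist(),onz(n,*x,.06).round(3)[:2].tolist(),onz(n,*x,0).round(3)[:2].tolist()) for x in a])
E
```

```text
{'time': 49.25, 'tool_pos': [0.497, 0.378, 0.241], 'tool_rot': [3.14, 0.001, -0.008], 'torque': [-0.038, 0.035, 0.02], 'contact_force': [0.325, -0.17, -0.639], 'opening': 0.059}
scene [([431, 311], [0.395, 0.44], [0.343, 0.401]), ([425, 332], [0.447, 0.476], [0.399, 0.439]), ([357, 369], [0.616, 0.476], [0.582, 0.439]), ([318, 325], [0.614, 0.349], [0.579, 0.302]), ([320, 304], [0.576, 0.301], [0.538, 0.251]), ([384, 275], [0.401, 0.302], [0.349, 0.251])]
side [([296, 322], [0.394, 0.303], [0.404, 0.263]), ([294, 343], [0.385, 0.352], [0.394, 0.317]), ([276, 396], [0.386, 0.466], [0.396, 0.44]), ([192, 369], [0.558, 0.465], [0.582, 0.439]), ([187, 354], [0.583, 0.44], [0.609, 0.412]), ([216, 301], [0.582, 0.303], [0.607, 0.264])]
```

jog_arm:
  plan:
    - [-0.06, -0.09, -0.4, 0, -1]
    - [-0.06, -0.09, -0.8, 0, -1]
    - [-0.06, -0.09, -0.8, 0, -1]

```text
time: 49.55
tool_pos: [0.49, 0.3682, 0.1731]
tool_rot: [3.136, 0.008, -0.011]
contact_force: [-0.9, -0.7, -2.2]
opening: 0.0586
grip_force: 19.6
```

jog_arm:
  plan:
    - [0, 0, -0.35, 0, -1]
    - [0, 0, -0.73, 0, -1]
    - [0, 0, -0.73, 0, -1]

```text
time: 49.85
tool_pos: [0.4906, 0.3696, 0.1167]
tool_rot: [3.138, 0.005, -0.01]
contact_force: [-0.4, -1.3, -1.1]
opening: 0.0583
grip_force: 19.6
```

jog_arm:
  plan:
    - [0, 0, -0.05, 0, -1]
    - [-0.15, 0, -0.15, 0, -1]
    - [-0.25, 0, -0.27, 0, -1]
    - [-0.35, 0, -0.4, 0, -1]
    - [-0.4, 0, -0.46, 0, -1]
    - [-0.4, 0, -0.46, 0, -1]
  squeeze: 3

```text
time: 50.45
tool_pos: [0.46, 0.3721, 0.0835]
tool_rot: [-3.141, -0.001, -0.008]
contact_force: [-1.2, -0.3, 0.4]
opening: 0.059
grip_force: 3.0
```

jog_arm:
  plan:
    - [0, 0, 0, 0, 1]
    - [0, 0, 0, 0, 1]
    - [0, 0, 0, 0, 1]
    - [0, 0, 0.5, 0, 1]
    - [0, 0, 1, 0, 1]
    - [0, 0, 1, 0, 1]

```text
time: 51.05
tool_pos: [0.4628, 0.3736, 0.1683]
tool_rot: [-3.136, -0.01, -0.009]
contact_force: [0.6, -0.6, 0.8]
opening: 0.0915
grip_force: 0.0
```

jog_arm:
  plan:
    - [-0.3, -0.6, 0.3, 0, 1]
    - [-0.6, -1, 1, 0, 1]
    - [-0.6, -1, 1, 0, 1]
    - [-0.6, -1, 1, 0, 1]

```text
time: 51.45
tool_pos: [0.4124, 0.2912, 0.2455]
tool_rot: [-3.139, -0.005, -0.01]
contact_force: [0.2, 0.6, -0.5]
opening: 0.0916
grip_force: 0.0
```

jog_arm:
  plan:
    - [-0.3, -0.6, 0.3, 0, 1]
    - [-0.6, -1, 0.6, 0, 1]
    - [-0.6, -1, 0.6, 0, 1]
    - [-0.6, -1, 0.6, 0, 1]

```text
time: 51.85
tool_pos: [0.3641, 0.2118, 0.2903]
tool_rot: [-3.141, -0.001, -0.01]
contact_force: [-0.3, 0.1, -0.4]
opening: 0.092
grip_force: 0.0
```

```bash
python3 st.py; python3 seg.py blue; python3 seg.py red; python3 - <<'E'
from h import *
# change against the start pictures: connected changed areas
for n in('scene','side'):
    a=cv2.imread(f'pics/{n}0.png');b=cv2.imread(f'pics/{n}_red.png'); d=(cv2.absdiff(cv2.GaussianBlur(a,(5,5),0),cv2.GaussianBlur(b,(5,5),0)).max(2)>35).astype(np.uint8)
    k,l,st,c=cv2.connectedComponentsWithStats(d); print(n,[s.tolist() for s in st[1:] if s[4]>25])
    q=proj(n,[[.488,.371,.02],[.49,-.35,.02],[.754,.147,.1],[.752,-.126,.06],[.42,.015,.01]]); print(q.round(0).tolist())
E
```

```text
{'time': 51.85, 'tool_pos': [0.364, 0.212, 0.29], 'tool_rot': [-3.141, -0.001, -0.01], 'torque': [0.049, 0.053, 0.031], 'contact_force': [-0.292, 0.079, -0.397], 'opening': 0.092}
scene [356, 298, 57, 40, 861] [[0.396, 0.378, 0.02], [0.54, 0.379, 0.02]]
side [221, 341, 63, 33, 872] [[0.408, 0.373, 0.02], [0.539, 0.384, 0.02]]
scene [226, 166, 18, 9, 71] [[0.397, -0.399, 0.02], [0.461, -0.391, 0.02]]
side [304, 154, 45, 27, 736] [[0.56, -0.368, 0.02], [0.402, -0.348, 0.02]]
scene [[253, 0, 11, 4, 37], [267, 0, 14, 6, 49], [379, 0, 37, 18, 411], [416, 0, 24, 37, 495], [507, 0, 6, 10, 38], [499, 0, 43, 29, 705], [262, 10, 14, 3, 27], [363, 20, 21, 40, 377], [258, 29, 25, 7, 108], [260, 37, 22, 6, 78], [493, 39, 39, 67, 1440], [507, 38, 25, 7, 93], [277, 40, 11, 23, 176], [266, 45, 12, 4, 42], [392, 46, 21, 21, 280], [243, 53, 35, 19, 344], [270, 65, 18, 11, 124], [292, 64, 10, 7, 28], [490, 64, 6, 21, 70], [254, 73, 9, 16, 97], [368, 73, 41, 12, 264], [283, 75, 8, 19, 121], [368, 83, 39, 14, 247], [399, 93, 18, 19, 187], [492, 92, 30, 30, 466], [344, 105, 26, 26, 498], [381, 109, 53, 34
[... 974 characters left out ...]
 48, 53, 1298], [405, 188, 49, 28, 1001], [281, 201, 26, 9, 57], [552, 200, 4, 13, 38], [521, 209, 32, 23, 402], [541, 232, 19, 40, 536], [230, 263, 53, 24, 523], [513, 272, 26, 43, 345], [243, 275, 17, 5, 34], [303, 282, 27, 27, 278], [509, 284, 8, 11, 64], [337, 288, 6, 6, 26], [539, 289, 21, 33, 502], [347, 293, 202, 81, 5484], [287, 294, 42, 56, 723], [458, 295, 55, 16, 628], [331, 332, 15, 4, 38], [283, 337, 6, 6, 31], [499, 339, 12, 19, 103], [221, 341, 66, 35, 1147], [448, 344, 23, 14, 110], [474, 354, 9, 8, 33], [455, 358, 16, 10, 42], [501, 359, 15, 8, 52], [475, 363, 13, 14, 66], [468, 378, 11, 3, 26]]
[[245.0, 348.0], [321.0, 167.0], [179.0, 228.0], [224.0, 181.0], [315.0, 245.0]]
```

```bash
python3 - <<'E'
from h import *
for n,(u0,u1,v0,v1) in(('scene',(184,258,154,194)),('side',(288,360,140,184))):
    im=shot(n,n+'_f.png').astype(int); print(n,u0,v0)
    for r in range(v0,v1,2):
        x=im[r,u0:u1]; s=x[:,2]-x[:,1]; print(r,''.join('#' if k<12 and m.max()>85 else 'd' if k<12 else 'R' if k>60 else 'r' for k,m in zip(s,x)))
for n in('scene','side'):
    for z in(.014,.03): print(n,z,'bin inner corners',proj(n,[[.49+a*.091,-.35+b*.066,z] for a,b in((1,1),(1,-1),(-1,-1),(-1,1))]).round(0).tolist())
E
```

```text
scene 184 154
154 rrrrrrrrrrrrrrrrrrrrrrrrrrrrrr##########rrrrrrrRRRRRRRRRrrr###############
156 rrrrrrrrrrrrrrrrrrrrrrrrrrrrrrrrrrrrrRRRRRRRRRRRRRRRRrrr##rrr#############
158 rrrrrrrrrrrrrrrrrrrrrrRRRRRRRRRRRRRRRRRRRRRRRRRRRrrrrr####################
160 rrrrrrrrrrrrRRRRRRRRRRRRRRRRRRRRRRRRRRRRRRRRRRRrrr########################
162 rRRRRRRRRRRRRRRRRRRRRRRRRRRRRRRRRRRRRRRRRRRRRRRrr#########################
164 rRRRRRRRRRRRRRRRRRRRRRRRRRRRRRRRRRRRRRRRRRRRRRRRRrr#######################
166 rRRRRRRRRRRRRRRRRRRRRRRRRRRRRRRRRRRRRRRRRRRRRRRRrr###############rrrr#####
168 drRRRRRRRRRRRRRRRRRRRRRRRRRRRRRRRRRRRRRRRRRRRrrr###############rrrrRRRr###
170 #drRRRRRRRRRRRRRRRRRRRRRRRRRRRRRRRRRRRRRRRRRrr######rrRRrrrrrrrRRRRRRRr###
172 #drrRRRRRRRRRRRRRRRRRRRRRRRRRRRRRRRRRRRRRRrr######rrRRRRRRRrRRRRRRRRRRr###
174 ##rrRRRRRRRRRRRRRRRRRRRRRRRRRRRRRRRRRrrrrrrrrrrrrrRRRRRRRRRRRRRRRRRRRRr###
176 ##rrRRRRRRRRRRRRRRRRRRRRRRRRRRRRRRRRRrrrrrrrrRRRRRRRRRRRRRRRRRRRRRRRRRr###
178 ##rrRRRRRRRRRRRRRRRRRRRRRRRRRRRRRRRRRRRRRRRRRRRRRRRRRRRRRRRRRRRRRRRRRRrd##
180 ##drrRRRRRRRRRRRRRRRRRRRRRRRRRRRRRRRRRRRRRRRRRRRRRRRRRR
[... 1876 characters left out ...]
dddddddrrdd#####
176 #################dddrrRr###############################ddrdddddddd######
178 #######################################################drrddd###########
180 ######################################################ddrrddd###########
182 #####################################################ddrdddd############
scene 0.014 bin inner corners [[205.0, 200.0], [188.0, 181.0], [239.0, 166.0], [258.0, 183.0]]
scene 0.03 bin inner corners [[205.0, 195.0], [188.0, 177.0], [239.0, 162.0], [258.0, 179.0]]
side 0.014 bin inner corners [[290.0, 175.0], [300.0, 155.0], [350.0, 163.0], [343.0, 184.0]]
side 0.03 bin inner corners [[290.0, 171.0], [300.0, 151.0], [350.0, 159.0], [343.0, 180.0]]
```

```bash
python3 - <<'E'
from h import *
for k in('8','10'):
  im=cv2.imread(f'pics/side_{k}.png').astype(int); print('side',k)
  for r in range(138,186,2):
    x=im[r,284:364]; s=x[:,2]-x[:,1]; print(r,''.join('#' if q<14 and m.max()>100 else 'd' if q<14 else 'R' if q>60 else 'r' for q,m in zip(s,x)))
for n in('scene','side'):
    print(n,'rim',proj(n,[[.4875+a*.095,-.35+b*.07,.06] for a,b in((1,1),(1,-1),(-1,-1),(-1,1))]).round(0).tolist())
E
```

```text
side 8
138 dddddd#####dddddrrrrrrrrrrrrrrrrrrrrrrrrrrrrrrrrrrrrrrrrrrrrrrrrrrrrddddddddddd#
140 dddddd############ddrRRRRRRRRRRRrrrrrrrrrrrrrrrrrrrrrrrrrrrrrrrrrrrdddddddddd###
142 dddddd#############RRRrrRRRRRRRRRRRRRRRRRrrrrrrrrrrrrrrrrrrrrrrrrddddddddddd####
144 dddddd###########rRRrRrRRRRRRRRRRRRRRRRRRRRRRRRRRrrrrrrrrrrrrrrdddddddddddd#####
146 dddddd#########rRRrrrrrrRRRRRRRRRRRRRRRRRRRRRRRRRRRRRRRRRRrrddddddddddddd#######
148 dddddd########RRrrRrrrrrRRRRRRRRRRRRRRRRRRRRRRRRRRRRRRRRRRRRRRRRRRrdddd#########
150 dddddd######rRRrrrrrrrrRRRRRRRRRRRRRRRRRRRRRRRRRRRRRRRRRRRRRRRRrRRRRRRRRr#######
152 dddddd####rRRRrrrrrRRRRRRRRRRRRRRRRRRRRRRRRRRRRRRRRRRRRRRRRRRRRRRRRRRRRRd#######
154 ddddddd#dRRrrrrrrRrrRRRRRRRRRRRRRRRRRRRRRRRRRRRRRRRRR###rrr#####rrRRRRRrd#######
156 ddddd#dRRRrrrRrrrrRRRRRRRRRRRRRRRRRRRRRRRRRRRRRRRRRR#############rRRRRRr########
158 dddd#drRRRRRRRRrrRRRRRRRRRRRRRRRRRRRRRRRRRRRRRRRRRR##############rRRrrrr########
160 ddddddrRRRRRRRRRRRRRRRRRRRRRRRRRRRRRRRRRRRRRRRRrr###############rRRrrrRd########
162 ddddddrRRRRRRRRRRRRRRRRRRRRRRRRRRRRRr##########################rRRrrr
[... 2443 characters left out ...]
RRRRRRRRRRRRRRRRRRRRRrrRRRRddddd#########
174 ###########d##ddrrRrRRRRRRRRRRRRRRRRRRRRRRRRRRRRRRRRRRRRRrRRrrrrrdddddd#########
176 #####################dddrrRRRRRRRRRRRRRRRRRRRRRRRRRRRRRRRRRrrrRrd###############
178 #########################d###drrrRRRRRRRRRRRRRRRrRRRRRRRRRRRrRdd################
180 #####################################ddrrRRRRRRRRRRRRRRRRRrrrdd################d
182 ############################################ddrrRRRRRRRRRRRrddd################d
184 ####################################################ddrrRRrddd################d#
scene rim [[204.0, 187.0], [186.0, 168.0], [239.0, 153.0], [260.0, 170.0]]
side rim [[289.0, 164.0], [300.0, 143.0], [353.0, 151.0], [346.0, 173.0]]
```

```bash
python3 -c "
from h import *
print(ticket.hand_in())"
```

```text
the job is handed in; nothing more can be done
None
```

Job handed in at about 52 s, with no verdict shown: the screw from the red-bin side bound part-way, was not forced and is in the red bin; the other ran down to its collar and is in the blue bin; no contact with bystanders was seen, though I did not re-measure where they stand.

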